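Stand the weighted probe sinker heavy end down under the rinse bar

TASK

Of the two like sinkers in the rack one is weighted at one end, the other is an evenly balanced dummy: find the weighted one and its heavy end by balancing them in the grip. Stand it upright, heavy end down, on the round land under the rinse bar with its whole foot on the land, and let go; the dummy must lie in its own place in the rack at the end. Do not bump the rinse bar, and leave the other things on the bench where they are and standing.

Things in the scene. Friction and masses are not known exactly. Their poses are not given: they have to be found in the camera images.
- sinker_a_mid (a point): middle (on the axis) of a sinker: round rod 24 mm thick, 110 mm long, white tube with like flat steel caps; x runs along it, ends 55 mm out. It starts level on two V saddles, axis 62 mm above the bench. One sinker (0.19 kg) has its centre of mass 15 mm from the middle towards +x or -x; the dummy (0.08 kg) balances at its middle. Looks and axes do not tell which is which
- sinker_b_mid (a point): the middle of the other sinker, alike in looks and size
- rack: fixed low rack carrying both sinkers: base 150 mm (its x) by 110 mm (its y), 12 mm thick; the rods lie along its y at x = -43 and +43 mm, each on two V saddles 10 mm wide at y = -43 and +43 mm, no higher than the rod's axis; between the saddles the rod is free all round, 50 mm from its axis down to the base. Origin: centre of underside, z up
- station: fixed rinse station: steel plate 110 mm (its x) by 150 mm (its y), 12 mm thick, with a round rubber land in its middle; at x = +85 mm, y = 0 a post 18 mm thick (foot block 50 x 70 mm, 20 mm high) carries the rinse bar; the -x side is open. Origin: centre of underside, z up
- land (a point): centre of the top of the round land (60 mm in diameter, its top 16 mm above the bench), over the station's origin; axes as the station's
- bar_mid (a point): middle of the rinse bar: fixed level steel bar 14 mm thick, 140 mm long along the station's y, axis 205 mm above the bench and 15 mm to the +x side of the land's centre; three nozzles 10 mm thick hang from it down to 186 mm above the bench, at its middle and 45 mm to either side; a like bar joins it to the post
- dish: bystander: small glass dish, 54 mm in diameter, 22 mm high, between rack and station; origin at its underside
- cap: bystander: blue bottle cap, 32 mm in diameter, 18 mm high; origin at its underside
- vial: bystander: amber vial, 24 mm in diameter, 45 mm high; origin at its underside
- bottle: bystander: glass bottle 50 mm in diameter, 90 mm high, behind the middle; origin at its underside
- tip_box: bystander: open clear box with compartments, 120 x 85 x 50 mm high; origin at its underside
- spatula: bystander: spatula 170 mm long lying on the bench

How it is judged:
By the outcome, as a careful person would: the job done as asked, in the order asked, and still so for the second after the job is handed in, with the robot touching nothing.
It also fails if it takes over 72 s, if anything falls off the work surface, if the arm or the gripper's body presses on something with over 40 N, if the wrist force passes 120 N, or if a joint passes its speed limit or range.

ROBOT

A 7-joint arm with a two-finger parallel gripper is mounted at the origin on the work surface. World frame = base frame: x ahead of the robot, y to its left, z up, the work surface at z = 0. Lengths are in m, angles in rad, forces in N, time in s.
With the tool pointing down it reaches from about 0.425 to 0.875 m from the base axis. Payload 4.7 kg.
Tool frame: the origin (TCP) lies on the centre line of the jaws, within the pads' length; the fingertips stand ahead of it and the grasp point (between the pads) lies 8 mm behind it (ctrl.finger_overhang is the x of the fingertips in the tool frame, in m); x points along the fingers, z is the direction in which the jaws open and shut, and the axes are right-handed (so a half turn about x gives the same grasp; the last joint's range is limited). The gripper opens to 87 mm and grips with 3 to 60 N. Pads are 19 mm wide; open, the fingers measure 117 mm over their backs; the gripper's body (75 mm by 190 mm) begins 51 mm behind the grasp point.
Start: joints at [1.316, 0.321, -0.07, 1.45, 0.023, 1.371, -0.057], TCP at [0.173, -0.627, 0.234] pointing down, gripper open.
Joint ranges: [-2.86, 2.86], [-0.3, 2.09], [-1.38, 1.24], [0.06, 2.45], [-1.56, 4.7], [0.09, 2.05], [-2.69, 2.69]. Speed limits (rad/s): [2.57, 2.57, 3.14, 3.14, 3.14, 3.14, 3.14].

INTERFACE

Orientations are given as a rotation vector (axis times angle).
In Python, from bench import readout, viewer, job, nets, ctrl gives the robot as it stands.
- The arm moves only by the shell command python3 -m creep 'ROWS' [FORCE]. ROWS is JSON, a list of rows, each an object with "linear": the shift along the tool's x, y, z in m, a list of three; "twist": the turn, a rotation vector about the tool's x, y, z in degrees, a list of three; "fingers": the gripper's target within -1 to 1 (shut at 1, half-way at 0, fully open at -1). A call has 1 to 8 rows; each row is the pose to reach, as a shift and turn from the pose commanded when the call began, along the tool's axes at that moment; what a row does not reach only later rows make up. A row lasts 1/12 s, in which the tool goes at most 41.7 mm and 7.16 degrees, less where a joint would pass 70% of its speed; a pose out of reach is approached as far as the arm can. A call with a gripper value outside its range is refused whole. The fingers move at their own pace and stop on an object; FORCE is the grip in N (left out, the last holds). Time passes only in rows, so rows that repeat a pose let the fingers close. It gives the time, the measured TCP pose, the force and the opening at its end, in the units of the state.
- readout.get_state(): the state, without advancing time (a new reading comes with each control period).
- viewer.get_image(name): name is "scene" or "top" or "wrist"; returns (picture, depth): 400x640x3 uint8, red, green, blue; 400x640 float32, m along the optical axis (not along the pixel's ray), 0 where there is no reading.
- viewer.camera_params(name): a dict with "K" (3x3 intrinsics, pixels), "cam_to_world" (4x4, takes a point from camera to world coordinates). Camera axes: x right, y down, z forward; pixel columns grow to the right and rows downward; lengths in m; the calibration is good to about 2 mm. A picture is of the moment at which its call begins: read the wrist's pose just before it. camera_params takes no time and is no camera call; for the wrist camera it gives the pose at the moment of the call.
- job.close_job(): hands the job in, once; it reports no verdict.
Trained networks look in the newest picture that a camera, given by its name, has taken for a name from the list of things; names that differ only in an ending like _2 or _b are one class to them, and where a whole thing is asked for, a point or a joint stands for the part that bears it (a point fixed in the world has none). Each returns a list of dicts, best first, with "conf" (0 to 1); they miss things now and then, are a little off and sometimes report something else, mostly with a low value. They report only what shows in the picture. A call takes as long as a camera call.
- nets.boxes_of(camera, label): "centre" ([x, y, z] in m, in world coordinates, good to about 4 mm: the middle of the surface that is visible of it).
- nets.place_of(camera, label): "centre" ([x, y, z] in m, in world coordinates, good to about 4 mm: a listed point, or the origin of a listed thing).
The state is a dict: "time": time; "joint_positions": joint angles; "qd": joint speeds; "joint_torque": joint torques, N m; "position": TCP position; "tool_rot": TCP orientation; "ft_force": force on the tool from outside, world axes, zero at the start; "torque": the same for the moment, N m; "grip_width": opening from 0.0 (shut) to 1.0 (fully open).
Only numpy, scipy, OpenCV 4.12 (cv2) and the standard library are available. Lean on these libraries where they do the work, as an engineer would, in place of code of your own. Each camera call takes 0.05 s, during which the arm holds its last target.

## Working session

There is one attempt and no reset: what is moved stays moved. The work goes in short steps, Python scripts to look and compute and a shell command to move; the robot and the scene stay as the last step left them, time stands still between calls to the robot, and variables do not carry over. Pictures are saved under pics/ and viewed, and the job is handed in when it is done.

```bash
ls; mkdir -p pics; python3 - <<'E'
from bench import readout, viewer, nets, ctrl
import cv2, numpy as np
print(readout.get_state()); print(ctrl.finger_overhang)
for c in ["scene","top"]:
    im,d=viewer.get_image(c); cv2.imwrite(f"pics/{c}0.png",im[:,:,::-1])
    for l in ["sinker_a_mid","rack","station","land","bar_mid","dish","cap","vial","bottle","tip_box","spatula"]:
        print(c,l,[(np.round(r["centre"],3).tolist(),round(r["conf"],2)) for r in nets.place_of(c,l)[:3]])
E
```

```text
pics
{'time': 0.0, 'joint_positions': array([ 1.31608104,  0.32183691, -0.0700955 ,  1.45170424,  0.02259958,
        1.37078496, -0.05688979]), 'qd': array([-4.66389251e-06, -1.09890256e-03,  1.04457584e-03,  9.53784883e-04,
       -2.97156530e-04,  5.96305599e-04,  1.82787633e-03]), 'joint_torque': array([ 1.30228658e-03, -4.91284776e+01, -4.02877852e-01, -3.12528348e+01,
       -6.35669776e-02,  4.37085377e-02,  1.92159578e-04]), 'position': array([ 0.172448  , -0.62614342,  0.23243786]), 'tool_rot': array([ 1.01004323,  1.32612071, -1.0082079 ]), 'ft_force': array([ 0.18304698, -0.0266101 ,  0.1884214 ]), 'torque': array([-0.04715688,  0.01763822,  0.0190539 ]), 'grip_width': 1.0009747578831338}
0.011
scene sinker_a_mid [([0.478, -0.24, 0.058], 0.68)]
scene rack [([0.515, -0.219, 0.004], 0.85), ([0.71, -0.009, 0.001], 0.65)]
scene station [([0.507, 0.173, 0.003], 0.59)]
scene land [([0.507, 0.175, 0.016], 0.77)]
scene bar_mid [([0.522, 0.181, 0.207], 0.57), ([0.558, -0.199, 0.061], 0.26)]
scene dish [([0.54, 0.005, 0.001], 0.75)]
scene cap [([0.412, -0.019, -0.004], 0.39)]
scene vial [([0.418, 0.086, 0.003], 0.64), ([0.481, -0.239, 0.059], 0.33)]
scene bottle [([0.71, -0.006, -0.002], 0.78)]
scene tip_box [([0.514, 0.472, -0.001], 0.61)]
scene spatula [([0.525, -0.466, 0.004], 0.76)]
top sinker_a_mid [([0.479, -0.244, 0.058], 0.65), ([0.519, 0.181, 0.203], 0.62), ([0.413, 0.086, -0.004], 0.24)]
top rack [([0.517, -0.219, -0.003], 0.58)]
top station [([0.511, 0.176, 0.0], 0.83), ([0.532, -0.47, -0.001], 0.73)]
top land [([0.511, 0.175, 0.014], 0.8)]
top bar_mid [([0.518, 0.18, 0.203], 0.72)]
top dish []
top cap [([0.408, -0.011, -0.002], 0.67), ([0.542, 0.006, -0.003], 0.33)]
top vial [([0.413, 0.086, 0.0], 0.41), ([0.408, -0.012, -0.004], 0.17)]
top bottle [([0.711, -0.004, 0.002], 0.77)]
top tip_box [([0.482, -0.243, 0.057], 0.58)]
top spatula [([0.528, -0.469, 0.0], 0.89)]
```

View pics/scene0.png

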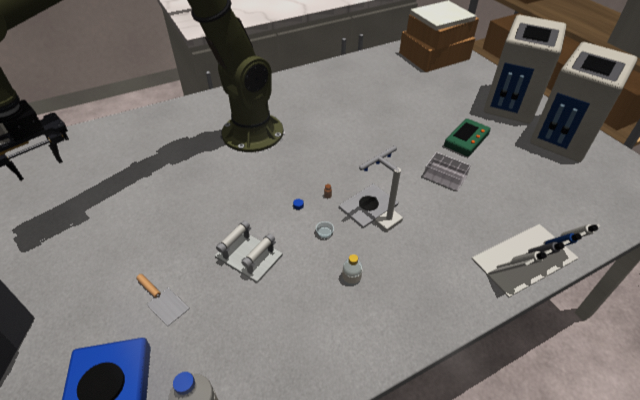

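View pics/top0.png

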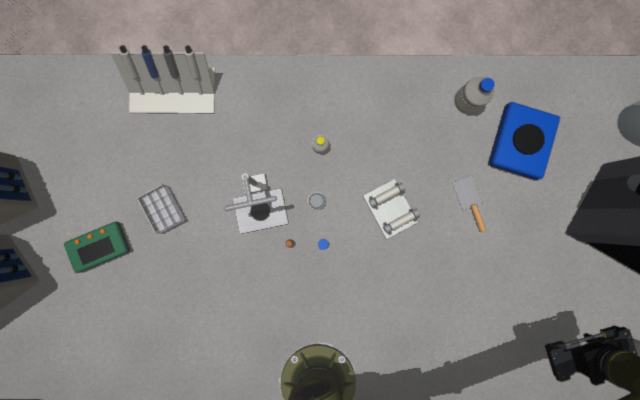

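```bash
cat > h.py <<'E'
import numpy as np, cv2
from bench import viewer, readout, ctrl, nets
from scipy.spatial.transform import Rotation as R
def cloud(c):
    P=viewer.camera_params(c); im,d=viewer.get_image(c)
    v,u=np.mgrid[0:400,0:640]; K=P["K"]; T=P["cam_to_world"]
    X=np.stack([(u-K[0,2])/K[0,0]*d,(v-K[1,2])/K[1,1]*d,d],-1)@T[:3,:3].T+T[:3,3]
    X[d==0]=np.nan
    return im,d,X
E
python3 - <<'E'
from h import *
im,d,X=cloud("top")
P=viewer.camera_params("top"); print(P["K"],P["cam_to_world"])
def box(x0,x1,y0,y1,z0,z1):
    m=(X[...,0]>x0)&(X[...,0]<x1)&(X[...,1]>y0)&(X[...,1]<y1)&(X[...,2]>z0)&(X[...,2]<z1); return m
m=box(.4,.65,-.32,-.12,.062,.1)
n,l,s,c=cv2.connectedComponentsWithStats(m.astype(np.uint8))
for i in range(1,n):
    if s[i,4]<10: continue
    p=X[l==i]; q=p.mean(0); w,V=np.linalg.eigh(np.cov(p[:,:2].T)); t=(p[:,:2]-q[:2])@V[:,1]
    print("rod",s[i,4],q, (p[:,:2].max(0)+p[:,:2].min(0))/2,V[:,1],np.degrees(np.arctan2(*V[::-1,1])),t.min(),t.max(),p[:,2].max(), q[:2]+V[:,1]*(t.min()+t.max())/2)
for nm,b in dict(bar=(.42,.62,.05,.30,.19,.25),plate=(.40,.65,.05,.3,.007,.0145),land=(.4,.6,.1,.25,.0145,.03),rackbase=(.4,.65,-.32,-.12,.005,.03)).items():
    mm=box(*b); p=X[mm]; q=p.mean(0); r=cv2.minAreaRect(p[:,:2].astype(np.float32)*1000); print(nm,len(p),q,r)
print("bench z",np.nanmedian(X[200:300,330:360,2]))
cv2.imwrite("pics/topz.png",cv2.resize(im[130:270,210:450,::-1],(720,420),interpolation=cv2.INTER_CUBIC))
E
```

```text
[[459.74289775   0.         314.21697262]
 [  0.         459.74289775 196.30675765]
 [  0.           0.           1.        ]] [[ 0.0016347  -0.99838689  0.05675331  0.47278357]
 [-0.99999679 -0.00174188 -0.00183904  0.012506  ]
 [ 0.00193493 -0.05675013 -0.99838654  1.39915643]
 [ 0.          0.          0.          1.        ]]
rod 305 [ 0.5537417  -0.20106295  0.0710398 ] [ 0.55410916 -0.20111257] [-0.46499626  0.88531264] 117.70998008405273 -0.05525130949592147 0.0548615414783913 0.08121254818521484 [ 0.55383232 -0.20123548]
rod 310 [ 0.47921874 -0.24339382  0.07135893] [ 0.47893407 -0.243781  ] [-0.46443502  0.8856072 ] 117.67366375850486 -0.055417378232142135 0.055414835481667285 0.08181274822349938 [ 0.47921933 -0.24339494]
bar 438 [0.53779708 0.1786753  0.21026134] ((557.4013061523438, 183.49954223632812), (85.126953125, 137.53549194335938), 11.774442672729492)
plate 1139 [0.50472994 0.17029677 0.01126485] ((520.610595703125, 171.23519897460938), (246.02256774902344, 224.79664611816406), 86.93009948730469)
land 540 [0.52486177 0.17384051 0.0174503 ] ((522.0326538085938, 172.0372772216797), (155.60586547851562, 142.73410034179688), 3.1153628826141357)
rackbase 1354 [ 0.51648452 -0.21705409  0.01106091] ((525.394775390625, -219.8509521484375), (246.46987915039062, 197.10235595703125), 0.6304369568824768)
bench z 4.4672110821819544e-05
```

View pics/topz.png

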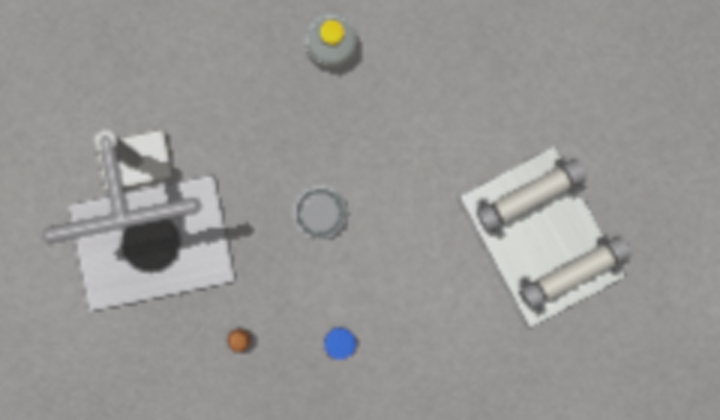

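```bash
cat >> h.py <<'E'
def pose():
    s=readout.get_state(); return s,np.array(s["position"]),R.from_rotvec(s["tool_rot"]).as_matrix()
def frame(yaw_jaw,tilt_dir,tilt):
    """tool x = down tilted by tilt(deg) toward horizontal azimuth tilt_dir(deg); jaw z horizontal at azimuth yaw_jaw"""
    a=np.radians(tilt_dir);t=np.radians(tilt)
    x=np.array([np.sin(t)*np.cos(a),np.sin(t)*np.sin(a),-np.cos(t)])
    j=np.radians(yaw_jaw); z=np.array([np.cos(j),np.sin(j),0]); z-=x*(z@x); z/=np.linalg.norm(z)
    return np.stack([x,np.cross(z,x),z],1)
def goal(grasp_pt,M,off=0.008):
    """print creep numbers; grasp_pt = world point to lie `off` behind the TCP"""
    s,p,C=pose(); t=np.array(grasp_pt)+M[:,0]*off
    print("t",round(s["time"],2),"pos",p.round(4),"tgt",t.round(4),"x",C[:,0].round(3),"z",C[:,2].round(3),"q",s["joint_positions"].round(2))
    rv=np.degrees(R.from_matrix(C.T@M).as_rotvec())
    print("LIN",(C.T@(t-p)).round(4).tolist(),"TW",rv.round(2).tolist(),"|lin|",round(np.linalg.norm(t-p),3),"ang",round(np.linalg.norm(rv),1))
E
python3 - <<'E'
from h import *
for j in (27.7,207.7): goal([.4792,-.2434,.19],frame(j,117.7,0))
im,d=viewer.get_image("wrist"); cv2.imwrite("pics/w0.png",im[:,:,::-1])
print([a for a in dir(ctrl) if a[0]!='_'])
# land from dark pixels / bar fit
im,d,X=cloud("top")
hsv=cv2.cvtColor(im,cv2.COLOR_RGB2GRAY)
m=(hsv<45)&(X[...,0]>.45)&(X[...,0]<.58)&(X[...,1]>.12)&(X[...,1]<.23)&(X[...,2]<.03)&(X[...,2]>.012)
p=X[m]; c=cv2.minEnclosingCircle(p[:,:2].astype(np.float32)*1000); print(len(p),p.mean(0),c)
m=(X[...,2]>.2)&(X[...,0]>.42)&(X[...,0]<.62)&(X[...,1]>.05)&(X[...,1]<.3)
p=X[m][:,:2]; best=None
for a in np.radians(np.arange(95,110,.25)):
    n=np.array([np.sin(a),-np.cos(a)]); t=p@n
    h,e=np.histogram(t,bins=np.arange(t.min(),t.max()+.002,.002)); 
    k=np.convolve(h,np.ones(6),'valid'); i=k.argmax()
    if best is None or k[i]>best[0]: best=(k[i],np.degrees(a),e[i]+.006,n)
print(best)
n=best[3]; q=p[abs(p@n-best[2])<.008]; dd=np.array([-n[1],n[0]]); u=q@dd; mid=n*(q@n).mean()+dd*(u.min()+u.max())/2
print("bar mid",mid,u.max()-u.min(),"land est",mid-.015*n)
E
```

```text
t 1.25 pos [ 0.1726 -0.6267  0.2336] tgt [ 0.4792 -0.2434  0.182 ] x [-0. -0. -1.] z [ 0.266 -0.964  0.   ] q [ 1.32  0.32 -0.07  1.45  0.02  1.37 -0.06]
LIN [0.0515, 0.3974, -0.2881] TW [-102.3, 0.0, 0.0] |lin| 0.494 ang 102.3
t 1.25 pos [ 0.1726 -0.6267  0.2336] tgt [ 0.4792 -0.2434  0.182 ] x [-0. -0. -1.] z [ 0.266 -0.964  0.   ] q [ 1.32  0.32 -0.07  1.45  0.02  1.37 -0.06]
LIN [0.0515, 0.3974, -0.2881] TW [77.7, 0.0, -0.0] |lin| 0.494 ang 77.7
['MotionError', 'finger_overhang']
0 [nan nan nan] ((0.0, 0.0), 0.0)
(np.float64(250.0), np.float64(102.0), np.float64(0.5469178282070789), array([0.9781476 , 0.20791169]))
bar mid [0.52234986 0.176165  ] 0.13730251847266242 land est [0.50767765 0.17304632]<stdin>:9: RuntimeWarning: Mean of empty slice.
  ret = um.true_divide(
```

View pics/w0.png

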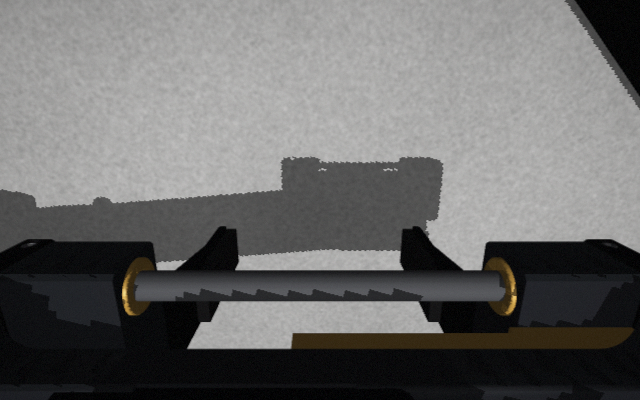

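```bash
r='{"linear":[0.0515,0.3974,-0.2881],"twist":[-102.3,0,0],"fingers":-1}'; python3 -m creep '[{"linear":[0.0515,0.3974,-0.2881],"twist":[-102.3,0,0],"fingers":-1},{"linear":[0.0515,0.3974,-0.2881],"twist":[-102.3,0,0],"fingers":-1},{"linear":[0.0515,0.3974,-0.2881],"twist":[-102.3,0,0],"fingers":-1},{"linear":[0.0515,0.3974,-0.2881],"twist":[-102.3,0,0],"fingers":-1},{"linear":[0.0515,0.3974,-0.2881],"twist":[-102.3,0,0],"fingers":-1},{"linear":[0.0515,0.3974,-0.2881],"twist":[-102.3,0,0],"fingers":-1},{"linear":[0.0515,0.3974,-0.2881],"twist":[-102.3,0,0],"fingers":-1},{"linear":[0.0515,0.3974,-0.2881],"twist":[-102.3,0,0],"fingers":-1}]'
python3 - <<'E'
from h import *
goal([.4792,-.2434,.19],frame(27.7,117.7,0))
E
```

```text
time: 2.02
position: [0.3806, -0.3661, 0.199]
tool_rot: [0.232, 1.558, -0.233]
ft_force: [1.2, -0.1, -0.0]
grip_width: 0.998
t 2.02 pos [ 0.3806 -0.3661  0.199 ] tgt [ 0.4792 -0.2434  0.182 ] x [ 0.    -0.001 -1.   ] z [ 0.957 -0.292  0.001] q [ 1.07  0.1  -0.38  1.79  0.04  1.26  0.39]
LIN [0.0169, 0.1462, 0.0585] TW [-44.66, 0.01, 0.06] |lin| 0.158 ang 44.7
```

```bash
python3 -m creep '[{"linear":[0.017,0.146,0.0585],"twist":[-44.7,0,0],"fingers":-1},{"linear":[0.017,0.146,0.0585],"twist":[-44.7,0,0],"fingers":-1},{"linear":[0.017,0.146,0.0585],"twist":[-44.7,0,0],"fingers":-1},{"linear":[0.017,0.146,0.0585],"twist":[-44.7,0,0],"fingers":-1},{"linear":[0.017,0.146,0.0585],"twist":[-44.7,0,0],"fingers":-1},{"linear":[0.017,0.146,0.0585],"twist":[-44.7,0,0],"fingers":-1},{"linear":[0.017,0.146,0.0585],"twist":[-44.7,0,0],"fingers":-1},{"linear":[0.017,0.146,0.0585],"twist":[-44.7,0,0],"fingers":-1}]'
python3 - <<'E'
from h import *
im,d,X=cloud("wrist"); cv2.imwrite("pics/w1.png",im[:,:,::-1])
m=(X[...,2]>.064)&(X[...,2]<.08)&(X[...,0]>.4)&(X[...,0]<.63)&(X[...,1]>-.32)&(X[...,1]<-.12)
n,l,s,c=cv2.connectedComponentsWithStats(m.astype(np.uint8))
for i in range(1,n):
    if s[i,4]<200: continue
    p=X[l==i]; q=p[:,:2].mean(0); w,V=np.linalg.eigh(np.cov(p[:,:2].T)); t=(p[:,:2]-q)@V[:,1]
    print("rod",s[i],q,np.degrees(np.arctan2(*V[::-1,1])),t.min(),t.max(),np.percentile(p[:,2],98))
goal([.4792,-.2434,.064],frame(27.7,117.7,0))
E
```

```text
time: 2.68
position: [0.4791, -0.2456, 0.1818]
tool_rot: [-0.376, 1.538, 0.376]
ft_force: [-0.6, -0.5, 0.1]
grip_width: 0.999
rod [ 407  115   38  129 3254] [ 0.54784454 -0.19357405] 118.81692886924692 -0.0631937374838294 0.04574680508596617 0.07388764187327611
rod [ 306  119   29  131 3537] [ 0.47720958 -0.23996549] 118.01427672369857 -0.058300869075297336 0.05163482180388726 0.07386239498430021
t 2.73 pos [ 0.479  -0.2458  0.1819] tgt [ 0.4792 -0.2434  0.056 ] x [ 0. -0. -1.] z [0.888 0.459 0.   ] q [ 0.93  0.15 -0.55  1.78  0.09  1.23  0.83]
LIN [0.1258, 0.0021, 0.0013] TW [-0.36, 0.0, 0.01] |lin| 0.126 ang 0.4
```

View pics/w1.png

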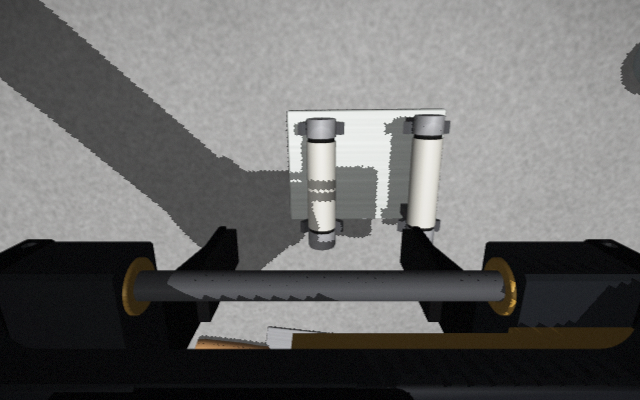

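```bash
cat >> h.py <<'E'
def avg(n,name):
    F=[];T=[]
    for i in range(n):
        viewer.get_image("wrist"); s=readout.get_state(); F.append(s["ft_force"]);T.append(s["torque"])
    F=np.array(F);T=np.array(T); C=R.from_rotvec(s["tool_rot"]).as_matrix()
    print(name,"t",s["time"],"F",F.mean(0).round(3),F.std(0).round(3),"T",T.mean(0).round(4),T.std(0).round(4),"T tool",(C.T@T.mean(0)).round(4),"w",s["grip_width"])
    np.save(name+".npy",np.r_[F.mean(0),T.mean(0)])
E
python3 -c "
from h import *
avg(12,'base')"
python3 -m creep '[{"linear":[0.126,0.002,0.001],"twist":[-0.4,0,0],"fingers":-1},{"linear":[0.126,0.002,0.001],"twist":[-0.4,0,0],"fingers":-1},{"linear":[0.126,0.002,0.001],"twist":[-0.4,0,0],"fingers":-1},{"linear":[0.126,0.002,0.001],"twist":[-0.4,0,0],"fingers":-1},{"linear":[0.126,0.002,0.001],"twist":[-0.4,0,0],"fingers":1},{"linear":[0.126,0.002,0.001],"twist":[-0.4,0,0],"fingers":1},{"linear":[0.126,0.002,0.001],"twist":[-0.4,0,0],"fingers":1},{"linear":[0.126,0.002,0.001],"twist":[-0.4,0,0],"fingers":1}]' 25
```

```text
base t 3.3333 F [ 0.047 -0.279 -0.036] [0.47  0.455 0.389] T [ 0.0087 -0.1329  0.0017] [0.0331 0.0249 0.0237] T tool [-0.0017 -0.122  -0.0534] w 1.003045856978026
time: 4.0
position: [0.4809, -0.2446, 0.0586]
tool_rot: [-0.383, 1.534, 0.377]
ft_force: [0.5, -0.7, 0.1]
grip_width: 0.785
```

```bash
python3 -m creep '[{"linear":[0,0,0],"twist":[0,0,0],"fingers":1},{"linear":[0,0,0],"twist":[0,0,0],"fingers":1},{"linear":[0,0,0],"twist":[0,0,0],"fingers":1},{"linear":[0,0,0],"twist":[0,0,0],"fingers":1},{"linear":[0,0,0],"twist":[0,0,0],"fingers":1}]'
```

```text
time: 4.42
position: [0.4789, -0.2436, 0.0559]
tool_rot: [-0.381, 1.537, 0.38]
ft_force: [0.8, -0.5, 0.1]
grip_width: 0.398
```

```bash
python3 -m creep '[{"linear":[0,0,0],"twist":[0,0,0],"fingers":1},{"linear":[0,0,0],"twist":[0,0,0],"fingers":1},{"linear":[0,0,0],"twist":[0,0,0],"fingers":1},{"linear":[-0.03,0,0],"twist":[0,0,0],"fingers":1},{"linear":[-0.06,0,0],"twist":[0,0,0],"fingers":1},{"linear":[-0.08,0,0],"twist":[0,0,0],"fingers":1},{"linear":[-0.08,0,0],"twist":[0,0,0],"fingers":1},{"linear":[-0.08,0,0],"twist":[0,0,0],"fingers":1}]'
python3 - <<'E'
from h import *
avg(6,'x');avg(14,'A')
im,d=viewer.get_image("wrist"); cv2.imwrite("pics/w2.png",im[:,:,::-1])
E
```

```text
time: 5.08
position: [0.4791, -0.244, 0.1363]
tool_rot: [-0.381, 1.537, 0.379]
ft_force: [0.1, -1.1, -1.9]
grip_width: 0.268
x t 5.3833 F [-0.53  -0.345 -1.698] [0.358 0.533 0.312] T [-0.0084 -0.1362 -0.0111] [0.02   0.0275 0.0174] T tool [ 0.0109 -0.1166 -0.071 ] w 0.2634823766743513
A t 6.0833 F [ 0.11   0.018 -1.998] [0.367 0.489 0.482] T [-0.0224 -0.1514 -0.0118] [0.0308 0.0337 0.0244] T tool [ 0.0118 -0.1235 -0.0905] w 0.26838669155054945
```

View pics/w2.png

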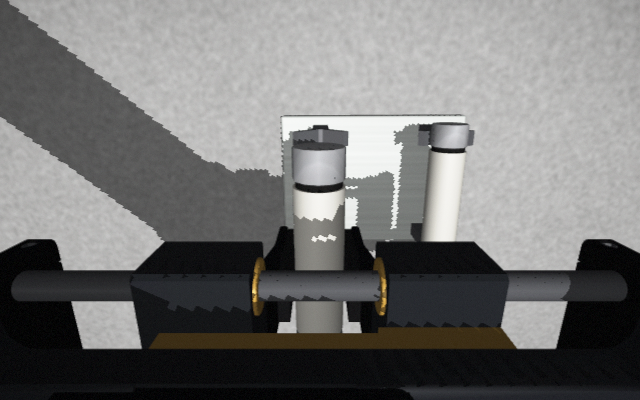

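```bash
python3 -c "
from h import *
avg(24,'A2')"
python3 -m creep '[{"linear":[0.035,0,0],"twist":[0,0,0],"fingers":1},{"linear":[0.065,0,0],"twist":[0,0,0],"fingers":1},{"linear":[0.065,0,0],"twist":[0,0,0],"fingers":1},{"linear":[0.065,0,0],"twist":[0,0,0],"fingers":1}]' 25
python3 -m creep '[{"linear":[0,0,0],"twist":[0,0,0],"fingers":1},{"linear":[0,0,0],"twist":[0,0,0],"fingers":1},{"linear":[0,0,0],"twist":[0,0,0],"fingers":1},{"linear":[0,0,0],"twist":[0,0,0],"fingers":1},{"linear":[0,0,0],"twist":[0,0,0],"fingers":1},{"linear":[0,0,0],"twist":[0,0,0],"fingers":1}]' 3
python3 - <<'E'
from h import *
im,d,X=cloud("wrist"); cv2.imwrite("pics/w3.png",im[:,:,::-1])
im2,d2,Y=cloud("top")
p,M=pose()[1:]; g=p-M[:,0]*.008; print(g)
s=np.array([-.465,.885]);n=np.array([.885,.465])
for nm,Z in (("w",X),("t",Y)):
    m=(Z[...,2]>.05)&(Z[...,2]<.11); q=Z[m]; a=(q[:,:2]-g[:2])@s; b=(q[:,:2]-g[:2])@n
    for lo in range(-60,60,10):
        k=(a>lo/1e3)&(a<(lo+10)/1e3)&(abs(b)<.006)
        if k.sum()>1: print(nm,lo,k.sum(),np.percentile(q[k,2],90).round(4))
E
```

```text
A2 t 7.3333 F [-0.098  0.116 -1.885] [0.423 0.572 0.456] T [-0.0173 -0.1491  0.0074] [0.0339 0.0212 0.0255] T tool [-0.0074 -0.1238 -0.0849] w 0.27078485567034694
time: 7.67
position: [0.4776, -0.2428, 0.0697]
tool_rot: [-0.378, 1.54, 0.383]
ft_force: [1.3, -0.0, -1.4]
grip_width: 0.267
time: 8.17
position: [0.4799, -0.2441, 0.0718]
tool_rot: [-0.382, 1.535, 0.379]
ft_force: [1.6, -1.1, -0.6]
grip_width: 0.274
[ 0.47962185 -0.24394984  0.07942181]
w -30 444 0.0949
w -20 399 0.093
w -10 3 0.0858
w 0 589 0.0871
w 10 605 0.0843
w 20 616 0.0816
w 30 623 0.0788
w 40 608 0.0754
w 50 374 0.0732
t 10 2 0.082
t 20 12 0.083
t 30 17 0.0824
t 40 14 0.0765
t 50 9 0.0782
```

```bash
python3 -m creep '[{"linear":[0.012,0,0],"twist":[0,0,0],"fingers":1},{"linear":[0.014,0,0],"twist":[0,0,0],"fingers":1},{"linear":[0.014,0,0],"twist":[0,0,0],"fingers":0.2},{"linear":[0.014,0,0],"twist":[0,0,0],"fingers":-0.2},{"linear":[0.014,0,0],"twist":[0,0,0],"fingers":-0.2},{"linear":[0.014,0,0],"twist":[0,0,0],"fingers":-0.2},{"linear":[-0.04,0,0],"twist":[0,0,0],"fingers":-0.4},{"linear":[-0.06,0,0],"twist":[0,0,0],"fingers":-0.4}]'
python3 - <<'E'
from h import *
im,d,X=cloud("top"); cv2.imwrite("pics/t3.png",cv2.resize(im[130:270,210:450,::-1],(720,420),interpolation=cv2.INTER_CUBIC))
im,d,X=cloud("wrist"); cv2.imwrite("pics/w4.png",im[:,:,::-1])
m=(X[...,2]>.064)&(X[...,2]<.08)&(X[...,0]>.4)&(X[...,0]<.63)&(X[...,1]>-.32)&(X[...,1]<-.12)
n,l,s,c=cv2.connectedComponentsWithStats(m.astype(np.uint8))
for i in range(1,n):
    if s[i,4]<200: continue
    p=X[l==i]; q=p[:,:2].mean(0); w,V=np.linalg.eigh(np.cov(p[:,:2].T)); t=(p[:,:2]-q)@V[:,1]
    print("rod",s[i],q,np.degrees(np.arctan2(*V[::-1,1])),t.min(),t.max(),np.percentile(p[:,2],98))
M=frame(27.7,117.7,38)
g=np.array([.4790,-.2433,.063])
goal(g-M[:,0]*.07,M,.006)
E
```

```text
time: 8.93
position: [0.4775, -0.2429, 0.1306]
tool_rot: [-0.378, 1.54, 0.383]
ft_force: [0.8, -0.2, 0.8]
grip_width: 0.637
rod [ 417  119   48  151 4472] [ 0.54687861 -0.19382443] 116.24915938629081 -0.06255752685537863 0.04568300565575198 0.07383954114789294
rod [ 299  125   35  145 4668] [ 0.47659472 -0.23871992] 118.04110122298921 -0.0594378291055945 0.0483497305303182 0.07374199840770328
t 9.03 pos [ 0.4823 -0.2451  0.1362] tgt [ 0.4973 -0.2782  0.1134] x [ 0.008 -0.005 -1.   ] z [0.885 0.466 0.005] q [ 0.93  0.2  -0.56  1.84  0.12  1.13  0.81]
LIN [0.0231, -0.0361, -0.0022] TW [0.17, 0.22, 38.48] |lin| 0.043 ang 38.5
```

View pics/w4.png

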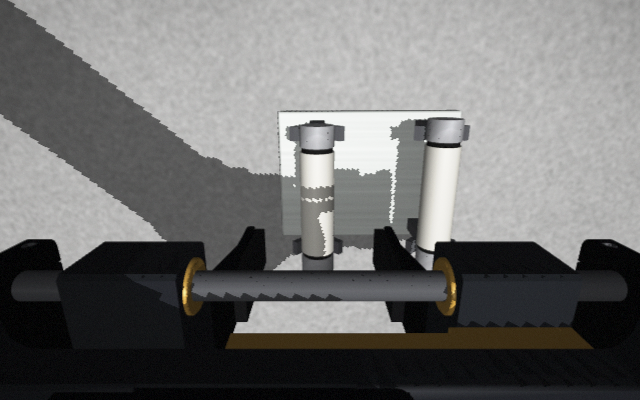

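```bash
python3 -m creep '[{"linear":[0.0,-0.006,0],"twist":[0,0,6.4],"fingers":-0.4},{"linear":[0.004,-0.012,0],"twist":[0,0,12.8],"fingers":-0.4},{"linear":[0.01,-0.018,-0.002],"twist":[0,0,19.2],"fingers":-0.4},{"linear":[0.015,-0.024,-0.002],"twist":[0,0,25.6],"fingers":-0.4},{"linear":[0.02,-0.03,-0.002],"twist":[0,0,32],"fingers":-0.4},{"linear":[0.023,-0.036,-0.002],"twist":[0.2,0.2,38.5],"fingers":-0.4},{"linear":[0.023,-0.036,-0.002],"twist":[0.2,0.2,38.5],"fingers":-0.4},{"linear":[0.023,-0.036,-0.002],"twist":[0.2,0.2,38.5],"fingers":-0.4}]' 40
python3 - <<'E'
from h import *
viewer.get_image("top")
M=frame(27.7,117.7,38)
g=np.array([.4790,-.2433,.062])
goal(g,M,.006)
E
```

```text
time: 9.7
position: [0.4925, -0.2768, 0.1028]
tool_rot: [0.164, 1.644, 0.899]
ft_force: [0.2, 0.3, 0.1]
grip_width: 0.701
t 9.75 pos [ 0.4936 -0.2759  0.1061] tgt [ 0.4773 -0.24    0.0573] x [-0.293  0.552 -0.781] z [ 0.886  0.464 -0.005] q [ 0.95  0.76 -0.5   1.31 -0.03  1.72  0.96]
LIN [0.0627, 0.0002, 0.0025] TW [-0.2, -0.2, -0.67] |lin| 0.063 ang 0.7
```

```bash
python3 -m creep '[{"linear":[0.02,0,0.0015],"twist":[-0.2,-0.2,-0.7],"fingers":-0.4},{"linear":[0.04,0,0.002],"twist":[-0.2,-0.2,-0.7],"fingers":-0.4},{"linear":[0.055,0,0.0025],"twist":[-0.2,-0.2,-0.7],"fingers":-0.4},{"linear":[0.055,0,0.0025],"twist":[-0.2,-0.2,-0.7],"fingers":-0.4},{"linear":[0.055,0,0.0025],"twist":[-0.2,-0.2,-0.7],"fingers":-0.4}]' 40
python3 - <<'E'
from h import *
im,d=viewer.get_image("wrist"); cv2.imwrite("pics/w5.png",im[:,:,::-1])
M=frame(27.7,117.7,38)
g=np.array([.4790,-.2433,.062])
goal(g,M,.006)
E
```

```text
time: 10.17
position: [0.4804, -0.2442, 0.0673]
tool_rot: [0.139, 1.635, 0.888]
ft_force: [0.4, -0.6, 0.5]
grip_width: 0.704
t 10.22 pos [ 0.4809 -0.2451  0.0674] tgt [ 0.4773 -0.24    0.0573] x [-0.283  0.54  -0.793] z [0.885 0.466 0.002] q [ 0.95  0.73 -0.51  1.43 -0.03  1.6   0.96]
LIN [0.0118, -0.0013, -0.0009] TW [0.12, 0.02, 0.47] |lin| 0.012 ang 0.5
```

View pics/w5.png

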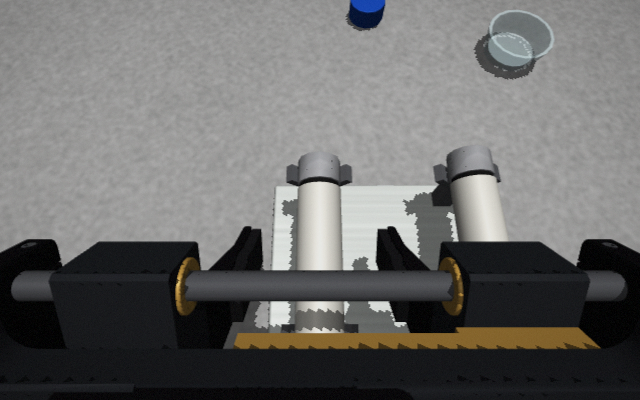

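```bash
python3 -m creep '[{"linear":[0.012,-0.001,-0.001],"twist":[0,0,0.5],"fingers":-0.4},{"linear":[0.012,-0.001,-0.001],"twist":[0,0,0.5],"fingers":0},{"linear":[0.012,-0.001,-0.001],"twist":[0,0,0.5],"fingers":1},{"linear":[0.012,-0.001,-0.001],"twist":[0,0,0.5],"fingers":1},{"linear":[0.012,-0.001,-0.001],"twist":[0,0,0.5],"fingers":1},{"linear":[0.012,-0.001,-0.001],"twist":[0,0,0.5],"fingers":1},{"linear":[0.012,-0.001,-0.001],"twist":[0,0,0.5],"fingers":1},{"linear":[0.012,-0.001,-0.001],"twist":[0,0,0.5],"fingers":1}]' 40
python3 -m creep '[{"linear":[0,0,0],"twist":[0,0,0],"fingers":1},{"linear":[0,0,0],"twist":[0,0,0],"fingers":1}]' 40
python3 - <<'E'
from h import *
viewer.get_image("top")
s,p,C=pose(); print("grasp at", p-.006*C[:,0], "tool x",C[:,0],"tool y",C[:,1])
rod=np.array([-.465,.885,0]); print("rod in tool",C.T@rod, s["grip_width"])
np.save("grasp.npy",np.c_[C,p])
E
```

```text
time: 10.88
position: [0.4777, -0.239, 0.055]
tool_rot: [0.152, 1.633, 0.896]
ft_force: [0.8, 2.2, -1.3]
grip_width: 0.265
time: 11.05
position: [0.4776, -0.239, 0.055]
tool_rot: [0.151, 1.634, 0.896]
ft_force: [3.7, 1.5, 0.2]
grip_width: 0.268
grasp at [ 0.47926005 -0.24232561  0.05965603] tool x [-0.28553155  0.54927287 -0.78534773] tool y [-0.36664185  0.6945173   0.61904722]
rod in tool [ 6.18878660e-01  7.85136276e-01 -4.82001581e-04] 0.26369472325669674
```

```bash
python3 -m creep '[{"linear":[-0.02,0.016,0],"twist":[0,0,0],"fingers":1},{"linear":[-0.05,0.04,0],"twist":[0,0,0],"fingers":1},{"linear":[-0.08,0.064,0],"twist":[0,0,0],"fingers":1},{"linear":[-0.11,0.087,0],"twist":[0,0,0],"fingers":1},{"linear":[-0.125,0.099,0],"twist":[0,0,0],"fingers":1},{"linear":[-0.125,0.099,0],"twist":[0,0,0],"fingers":1},{"linear":[-0.125,0.099,0],"twist":[0,0,0],"fingers":1}]' 40
cat >> h.py <<'E'
LAND=np.array([.509,.1745]); RV=np.array([.6189,.7851,0])
def place(D=15): return frame(D+90,D,51.76)
def st(x,y,zfoot): # grasp point for rod foot at station coords
    a=np.radians(12); return np.r_[LAND+x*np.array([np.cos(a),np.sin(a)])+y*np.array([-np.sin(a),np.cos(a)]),zfoot+.055]
E
python3 - <<'E'
from h import *
im,d=viewer.get_image("wrist"); cv2.imwrite("pics/w6.png",im[:,:,::-1])
M=place(); print("rod down?",M@RV)
goal([.47,-.1,.24],M,.006)
goal(st(-.09,-.03,.05),M,.006)
E
```

```text
time: 11.68
position: [0.4756, -0.2404, 0.2143]
tool_rot: [0.15, 1.638, 0.893]
ft_force: [0.1, -0.4, -2.2]
grip_width: 0.263
rod down? [ 1.51139528e-04  4.04977145e-05 -9.99709556e-01]
t 11.73 pos [ 0.475  -0.2401  0.2129] tgt [ 0.4746 -0.0988  0.2363] x [-0.289  0.548 -0.785] z [ 0.885  0.465 -0.002] q [ 0.97  0.59 -0.54  1.34 -0.1   1.83  0.91]
LIN [0.0592, 0.1129, 0.0652] TW [-84.06, -10.03, -74.94] |lin| 0.143 ang 113.1
t 11.73 pos [ 0.475  -0.2401  0.2129] tgt [0.4318 0.1277 0.1013] x [-0.289  0.548 -0.785] z [ 0.885  0.465 -0.002] q [ 0.97  0.59 -0.54  1.34 -0.1   1.83  0.91]
LIN [0.3016, 0.2023, 0.1328] TW [-84.06, -10.03, -74.94] |lin| 0.387 ang 113.1
```

View pics/w6.png

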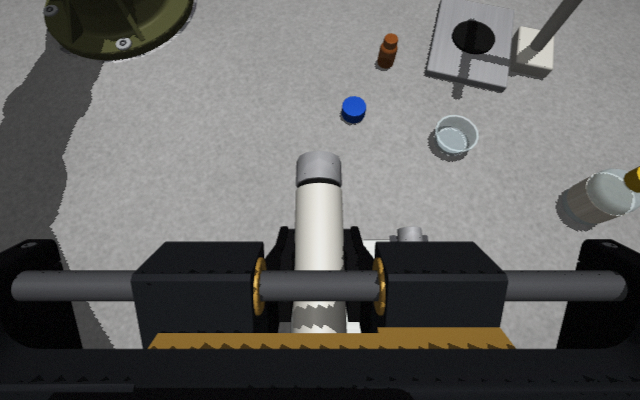

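```bash
python3 -m creep '[{"linear":[0.007,0.014,0.008],"twist":[-5.2,-0.6,-4.7],"fingers":1},{"linear":[0.015,0.028,0.016],"twist":[-10.5,-1.25,-9.4],"fingers":1},{"linear":[0.022,0.042,0.024],"twist":[-15.8,-1.9,-14],"fingers":1},{"linear":[0.03,0.056,0.032],"twist":[-21,-2.5,-18.7],"fingers":1},{"linear":[0.037,0.07,0.04],"twist":[-26.2,-3.1,-23.4],"fingers":1},{"linear":[0.044,0.085,0.049],"twist":[-31.5,-3.8,-28.1],"fingers":1},{"linear":[0.052,0.1,0.057],"twist":[-36.8,-4.4,-32.8],"fingers":1},{"linear":[0.059,0.113,0.065],"twist":[-42,-5,-37.5],"fingers":1}]' 40
python3 - <<'E'
from h import *
M=place()
goal([.45,.03,.26],M,.006)
goal(st(-.09,-.03,.05),M,.006)
E
```

```text
time: 12.4
position: [0.4738, -0.0971, 0.2357]
tool_rot: [-0.798, 1.07, 0.89]
ft_force: [0.8, 0.7, -3.3]
grip_width: 0.262
t 12.4 pos [ 0.4738 -0.0971  0.2357] tgt [0.4546 0.0312 0.2563] x [ 0.222  0.212 -0.952] z [0.381 0.88  0.285] q [ 1.14 -0.15 -0.71  1.96 -0.42  1.21  1.71]
LIN [0.0034, 0.0696, 0.1114] TW [-41.83, -4.89, -37.37] |lin| 0.131 ang 56.3
t 12.4 pos [ 0.4738 -0.0971  0.2357] tgt [0.4318 0.1277 0.1013] x [ 0.222  0.212 -0.952] z [0.381 0.88  0.285] q [ 1.14 -0.15 -0.71  1.96 -0.42  1.21  1.71]
LIN [0.1663, 0.1489, 0.1433] TW [-41.83, -4.89, -37.37] |lin| 0.265 ang 56.3
```

```bash
python3 - <<'E'
from h import *
goal([.51,.03,.23],place(),.006)
E
```

```text
t 12.4 pos [ 0.4738 -0.0971  0.2357] tgt [0.5146 0.0312 0.2263] x [ 0.222  0.212 -0.952] z [0.381 0.88  0.285] q [ 1.14 -0.15 -0.71  1.96 -0.42  1.21  1.71]
LIN [0.0452, 0.0192, 0.1257] TW [-41.83, -4.89, -37.37] |lin| 0.135 ang 56.3
```

```bash
python3 -m creep '[{"linear":[0.006,0.003,0.016],"twist":[-5.2,-0.6,-4.7],"fingers":1},{"linear":[0.011,0.005,0.031],"twist":[-10.5,-1.2,-9.4],"fingers":1},{"linear":[0.017,0.007,0.047],"twist":[-15.7,-1.8,-14],"fingers":1},{"linear":[0.023,0.01,0.063],"twist":[-20.9,-2.4,-18.7],"fingers":1},{"linear":[0.028,0.012,0.079],"twist":[-26.1,-3.0,-23.3],"fingers":1},{"linear":[0.034,0.014,0.094],"twist":[-31.4,-3.7,-28],"fingers":1},{"linear":[0.04,0.017,0.11],"twist":[-36.6,-4.3,-32.7],"fingers":1},{"linear":[0.045,0.019,0.126],"twist":[-41.8,-4.9,-37.4],"fingers":1}]' 40
python3 - <<'E'
from h import *
M=place()
goal([.51,.03,.23],place(),.006)
goal(st(-.06,-.0,.045),M,.006)
print(pose()[2]@RV)
E
```

```text
time: 13.07
position: [0.5379, 0.0417, 0.1977]
tool_rot: [-1.337, 0.603, 0.848]
ft_force: [-0.1, 2.5, -2.6]
grip_width: 0.262
t 13.07 pos [0.5379 0.0417 0.1977] tgt [0.5146 0.0312 0.2263] x [ 0.576  0.181 -0.797] z [-0.09   0.983  0.158] q [ 0.49 -0.3  -0.43  2.28 -0.62  0.59  2.08]
LIN [-0.0381, 0.0021, -0.0036] TW [-13.36, -0.22, -14.72] |lin| 0.038 ang 19.9
t 13.07 pos [0.5379 0.0417 0.1977] tgt [0.4549 0.1632 0.0963] x [ 0.576  0.181 -0.797] z [-0.09   0.983  0.158] q [ 0.49 -0.3  -0.43  2.28 -0.62  0.59  2.08]
LIN [0.055, 0.1289, 0.111] TW [-13.36, -0.22, -14.72] |lin| 0.179 ang 19.9
[-0.28103602  0.12747833 -0.95088761]
```

```bash
cat > fk.py <<'E'
import numpy as np, itertools
from scipy.spatial.transform import Rotation as R
from scipy.optimize import least_squares
D=[([1.31608,.32184,-.0701,1.4517,.0226,1.37078,-.0569],[.172448,-.626143,.232438],[1.01004,1.32612,-1.0082]),
([1.07,.1,-.38,1.79,.04,1.26,.39],[.3806,-.3661,.199],[.232,1.558,-.233]),
([.93,.15,-.55,1.78,.09,1.23,.83],[.479,-.2458,.1819],[-.376,1.538,.376]),
([.95,.76,-.5,1.31,-.03,1.72,.96],[.4936,-.2759,.1061],None,[-.293,.552,-.781],[.886,.464,-.005]),
([.95,.73,-.51,1.43,-.03,1.6,.96],[.4809,-.2451,.0674],None,[-.283,.54,-.793],[.885,.466,.002]),
([.97,.59,-.54,1.34,-.1,1.83,.91],[.475,-.2401,.2129],None,[-.289,.548,-.785],[.885,.465,-.002]),
([1.14,-.15,-.71,1.96,-.42,1.21,1.71],[.4738,-.0971,.2357],None,[.222,.212,-.952],[.381,.88,.285]),
([.49,-.3,-.43,2.28,-.62,.59,2.08],[.5379,.0417,.1977],None,[.576,.181,-.797],[-.09,.983,.158])]
def fk(q,sg,L,o1=0,o7=0):
    q=np.array(q)*sg; q[0]+=o1; q[6]+=o7
    h,L1,L2,L3,e1,e2,e3=L
    T=R.identity(); p=np.array([0,0,h])
    T=R.from_euler('ZYZYZYZ',[0]*7) if 0 else R.from_euler('z',q[0])*R.from_euler('y',q[1])
    T=T*R.from_euler('z',q[2]); p=p+T.apply([e1,0,L1])
    T=T*R.from_euler('y',q[3]); T=T*R.from_euler('z',q[4]); p=p+T.apply([e2,0,L2])
    T=T*R.from_euler('y',q[5]); p=p+T.apply([e3,0,0]); T=T*R.from_euler('z',q[6]); p=p+T.apply([0,0,L3])
    return p,T
if __name__=="__main__":
    res=[]
    for s in itertools.product([1,-1],repeat=4):
        sg=np.array([s[0],1,s[1],1,s[2],1,s[3]])
        def f(v):
            r=[]
            for d in D:
                p,T=fk(d[0],sg,v[:7],v[7],v[8]); M=T.as_matrix()
                if d[2] is not None: C=R.from_rotvec(d[2]).as_matrix(); X,Z=C[:,0],C[:,2]
                else: X,Z=map(np.array,d[3:])
                r+=list(p-d[1])+list((M[:,2]-X)*.3)+list((M[:,0]-Z)*.3)
            return np.array(r)
        for o7 in (0,1.57,3.14,-1.57):
            o=least_squares(f,[.3,.4,.4,.2,0,0,0,0,o7]); res.append((o.cost,s,o.x))
    res.sort(key=lambda t:t[0])
    for r in res[:3]: print(r[0],r[1],r[2].round(3))
E
python3 fk.py
```

```text
0.0002877933251746139 (-1, -1, -1, -1) [ 0.232  0.475  0.498  0.363 -0.009 -0.01  -0.011 -0.037 -3.172]
0.0002877933251746155 (-1, -1, -1, -1) [ 0.232  0.475  0.498  0.363 -0.009 -0.01  -0.011 -0.037 -3.172]
0.00028779332517461656 (-1, -1, -1, -1) [ 0.232  0.475  0.498  0.363 -0.009 -0.01  -0.011 -0.037  3.111]
```

```bash
cat > ik.py <<'E'
from fk import *
V=np.array([.232,.475,.498,.363,-.009,-.01,-.011,-.037,-3.172]); SG=np.array([-1,1,-1,1,-1,1,-1])
lo=np.array([-2.86,-.3,-1.38,.06,-1.56,.09,-2.69]);hi=np.array([2.86,2.09,1.24,2.45,4.7,2.05,2.69])
def ik(p,M,q0,n=30):
    best=None; rng=np.random.default_rng(0)
    for k in range(n):
        s=np.clip(np.array(q0)+(rng.normal(0,.5,7) if k else 0),lo+.01,hi-.01)
        def f(q):
            pp,T=fk(q,SG,V[:7],V[7],V[8]); A=T.as_matrix()
            return np.r_[(pp-p)*1,(A[:,2]-M[:,0])*.3,(A[:,0]-M[:,2])*.3]
        o=least_squares(f,s,bounds=(lo,hi))
        if best is None or o.cost<best[0]: best=(o.cost,o.x)
    return best
E
python3 - <<'E'
from h import *; from ik import *
q0=pose()[0]["joint_positions"]
for D in (-30,-15,0,15,30):
  for T,(x,zf) in ((51.76,(0,.018)),(51.76,(-.06,.045)),(40,(0,.018)),(30,(0,.018))):
    for j in (90,):
      M=frame(D+j,D,T); g=st(x,0,zf)+M[:,0]*.006
      c,q=ik(g,M,q0,12); pp,TT=fk(q,SG,V[:7],V[7],V[8])
      print(D,T,x,"err mm",round(np.linalg.norm(pp-g)*1e3,1),"ang",np.degrees(np.arccos(min(1,TT.as_matrix()[:,2]@M[:,0]))).round(1),q.round(2))
E
```

```text
-30 51.76 0 err mm 0.0 ang 0.0 [ 0.14  0.52 -1.15  2.25  1.53  1.34 -0.86]
-30 51.76 -0.06 err mm 0.0 ang 0.0 [ 0.06  0.2  -1.08  2.35  1.28  1.16 -0.81]
-30 40 0 err mm 0.0 ang 0.0 [ 0.04  0.23 -0.85  2.21  1.16  0.94 -0.54]
-30 30 0 err mm 0.0 ang 0.0 [ 0.44  0.32 -1.2   2.15  1.03  0.96 -0.33]
-15 51.76 0 err mm 0.0 ang 0.0 [ 0.33  0.32 -1.2   2.4   1.66  1.   -0.77]
-15 51.76 -0.06 err mm 11.0 ang 1.6 [-2.16 -0.1   1.24  2.45  1.38  0.9  -0.63]
-15 40 0 err mm 0.0 ang 0.0 [ 0.56  0.2  -1.3   2.32  1.3   0.76 -0.38]
-15 30 0 err mm 0.0 ang 0.0 [ 0.62  0.17 -1.27  2.24  0.93  0.7   0.01]
0 51.76 0 err mm 15.0 ang 1.9 [-1.83  0.11  1.24  2.45  1.83  0.37 -0.77]
0 51.76 -0.06 err mm 37.9 ang 6.5 [-1.91 -0.3   1.1   2.45  1.46  0.79 -0.31]
0 40 0 err mm 0.0 ang 0.0 [-0.01 -0.03 -0.52  2.41  1.19  0.32 -0.04]
0 30 0 err mm 0.0 ang 0.0 [ 0.66 -0.01 -1.15  2.31  0.56  0.41  0.61]
15 51.76 0 err mm 18.0 ang 3.6 [ 0.94 -0.13 -1.35  2.45  3.14  0.11 -1.76]
15 51.76 -0.06 err mm 53.0 ang 9.7 [-1.45 -0.3   0.91  2.45  1.28  0.39  0.25]
15 40 0 err mm 0.0 ang 0.0 [-1.36 -0.1   0.98  2.45  1.2   0.13  0.33]
15 30 0 err mm 0.0 ang 0.0 [ 0.33 -0.04 -0.72  2.34  0.07  0.31  1.38]
30 51.76 0 err mm 23.9 ang 8.4 [-1.41 -0.2   1.12  2.45 -0.84  0.09  2.69]
30 51.76 -0.06 err mm 46.7 ang 10.4 [-0.04 -0.21 -0.19  2.45 -0.95  0.34  2.69]
30 40 0 err mm 0.0 ang 0.0 [-1.34 -0.1   1.04  2.45 -0.9   0.12  2.69]
30 30 0 err mm 0.0 ang 0.0 [-0.1  -0.02 -0.19  2.33 -0.41  0.35  2.16]
```

```bash
python3 - <<'E'
from h import *; from ik import *
q0=pose()[0]["joint_positions"]
def rep(nm,g,M):
    c,q=ik(g+M[:,0]*.004,M,q0,10); pp,TT=fk(q,SG,V[:7],V[7],V[8])
    print(nm,"err",round(np.linalg.norm(pp-g-M[:,0]*.004)*1e3,1),"ang",np.degrees(np.arccos(min(1,TT.as_matrix()[:,2]@M[:,0]))).round(1),q.round(2))
for T in (32,36):
  for D in (5,15,25):
    M=frame(D+90,D,T)
    for x,zf in ((0,.016),(-.06,.04),(-.03,.08)):
        rep(("place",T,D,x,zf),st(x,0,zf)+[0,0,.012],M)
  t=90-T; M=frame(27.7,117.7,t); s=np.array([-.465,.885,0])
  g=np.array([.479,-.2433,.062])-.012*s
  rep(("grasp",t),g,M); rep(("pre",t),g-M[:,0]*.06,M); rep(("lift",t),g+[0,0,.15],M)
E
```

```text
('place', 32, 5, 0, 0.016) err 0.0 ang 0.0 [ 0.96 -0.28 -1.36  2.34 -0.3   0.33  1.46]
('place', 32, 5, -0.06, 0.04) err 0.0 ang 0.0 [ 0.07 -0.28 -0.54  2.44  0.12  0.42  1.08]
('place', 32, 5, -0.03, 0.08) err 0.0 ang 0.0 [ 0.22 -0.29 -0.64  2.33 -0.    0.51  1.22]
('place', 32, 15, 0, 0.016) err 0.0 ang 0.0 [ 0.67 -0.13 -1.04  2.36 -0.21  0.29  1.62]
('place', 32, 15, -0.06, 0.04) err 0.4 ang 0.1 [ 0.15 -0.3  -0.53  2.45 -0.24  0.4   1.63]
('place', 32, 15, -0.03, 0.08) err 0.0 ang 0.0 [ 0.17 -0.29 -0.52  2.35 -0.21  0.49  1.62]
('place', 32, 25, 0, 0.016) err 0.0 ang 0.0 [ 0.16 -0.07 -0.48  2.36 -0.37  0.31  2.01]
('place', 32, 25, -0.06, 0.04) err 0.0 ang 0.0 [ 0.25 -0.3  -0.53  2.45 -0.56  0.46  2.15]
('place', 32, 25, -0.03, 0.08) err 0.0 ang 0.0 [ 0.24 -0.28 -0.51  2.35 -0.47  0.53  2.07]
('grasp', 58) err 0.0 ang 0.0 [ 0.96  1.02 -0.56  1.18 -0.06  1.91  0.91]
('pre', 58) err 0.0 ang 0.0 [ 0.97  1.1  -0.64  0.98 -0.    2.05  0.86]
('lift', 58) err 7.5 ang 1.6 [ 1.12  0.95 -0.91  1.15 -0.    2.05  0.67]
('place', 36, 5, 0, 0.016) err 0.0 ang 0.0 [ 0.34 -0.09 -0.8   2.39  0.57 
[... 252 characters left out ...]
.68  2.42 -0.02  0.18  1.45]
('place', 36, 15, -0.06, 0.04) err 10.6 ang 2.4 [ 0.17 -0.3  -0.55  2.45 -0.26  0.37  1.64]
('place', 36, 15, -0.03, 0.08) err 0.0 ang 0.0 [-0.08 -0.29 -0.3   2.41 -0.07  0.39  1.49]
('place', 36, 25, 0, 0.016) err 0.0 ang 0.0 [ 0.3  -0.1  -0.62  2.41 -0.64  0.23  2.27]
('place', 36, 25, -0.06, 0.04) err 9.6 ang 2.1 [ 0.28 -0.3  -0.56  2.45 -0.65  0.43  2.24]
('place', 36, 25, -0.03, 0.08) err 0.0 ang 0.0 [ 0.12 -0.3  -0.39  2.4  -0.52  0.44  2.13]
('grasp', 54) err 0.0 ang 0.0 [ 0.84  0.93 -0.34  1.22 -0.17  1.87  1.03]
('pre', 54) err 0.0 ang 0.0 [ 0.82  0.98 -0.3   1.04 -0.18  2.    1.03]
('lift', 54) err 0.0 ang 0.0 [ 1.1   0.92 -0.87  1.14  0.01  2.05  0.7 ]
```

```bash
python3 - <<'E'
from h import *
G=np.load("grasp.npy"); C,p=G[:,:3],G[:,3]
goal(p+[0,0,.13],C,0)
from ik import *
q0=pose()[0]["joint_positions"]
for D in (10,20,30):
  M=frame(D+90,D,34)
  for x,y,zf in ((-.015,-.12,.05),(-.015,-.06,.05),(-.015,0,.04),(0,0,.016),(-.02,-.02,.1)):
    g=st(x,y,zf)+[0,0,.012]+M[:,0]*.004
    c,q=ik(g,M,q0,10); print(D,x,y,zf,round(c**.5*1e3,2),q.round(2))
E
```

```text
t 13.07 pos [0.5379 0.0417 0.1977] tgt [ 0.4775 -0.239   0.1849] x [ 0.576  0.181 -0.797] z [-0.09   0.983  0.158] q [ 0.49 -0.3  -0.43  2.28 -0.62  0.59  2.08]
LIN [-0.0755, 0.051, -0.2726] TW [71.21, 7.03, 59.69] |lin| 0.287 ang 93.2
10 -0.015 -0.12 0.05 0.0 [ 0.64 -0.23 -0.7   2.38 -0.58  0.4   2.14]
10 -0.015 -0.06 0.05 0.0 [ 0.37 -0.23 -0.61  2.39 -0.29  0.35  1.72]
10 -0.015 0 0.04 0.0 [ 0.54 -0.26 -0.93  2.39 -0.25  0.33  1.53]
10 0 0 0.016 0.0 [ 0.4  -0.1  -0.82  2.38  0.21  0.25  1.13]
10 -0.02 -0.02 0.1 0.0 [ 0.11 -0.3  -0.45  2.34 -0.1   0.49  1.46]
20 -0.015 -0.12 0.05 0.0 [ 0.55 -0.18 -0.54  2.36 -0.71  0.47  2.49]
20 -0.015 -0.06 0.05 0.0 [ 0.24 -0.2  -0.41  2.38 -0.51  0.39  2.16]
20 -0.015 0 0.04 0.0 [ 0.2  -0.18 -0.54  2.4  -0.34  0.33  1.86]
20 0 0 0.016 0.0 [ 0.14 -0.08 -0.49  2.39 -0.22  0.24  1.76]
20 -0.02 -0.02 0.1 0.0 [ 0.15 -0.3  -0.4   2.34 -0.37  0.51  1.92]
30 -0.015 -0.12 0.05 0.0 [ 0.   -0.12  0.06  2.33 -0.68  0.53  2.68]
30 -0.015 -0.06 0.05 0.0 [-0.39 -0.16  0.27  2.36 -0.49  0.44  2.38]
30 -0.015 0 0.04 0.0 [ 0.71 -0.24 -0.92  2.37 -0.87  0.48  2.55]
30 0 0 0.016 0.0 [ 0.4  -0.08 -0.68  2.37 -0.68  0.32  2.41]
30 -0.02 -0.02 0.1 0.0 [ 0.14 -0.27 -0.32  2.32 -0.54  0.58  2.3 ]
```

```bash
python3 -m creep '[{"linear":[-0.005,0.004,-0.02],"twist":[5.1,0.5,4.3],"fingers":1},{"linear":[-0.011,0.008,-0.039],"twist":[10.2,1,8.5],"fingers":1}]' 40
python3 - <<'E'
from h import *
G=np.load("grasp.npy"); C,p=G[:,:3],G[:,3]
goal(p+[0,0,.13],C,0)
E
```

```text
time: 13.23
position: [0.5224, -0.0004, 0.1899]
tool_rot: [-1.139, 0.797, 0.888]
ft_force: [1.4, -0.1, 0.0]
grip_width: 0.261
t 13.23 pos [ 5.224e-01 -4.000e-04  1.899e-01] tgt [ 0.4775 -0.239   0.1849] x [ 0.436  0.177 -0.883] z [0.08  0.969 0.234] q [ 0.61 -0.22 -0.45  2.18 -0.49  0.79  1.87]
LIN [-0.0574, 0.0009, -0.2359] TW [60.43, 5.63, 50.43] |lin| 0.243 ang 78.9
```

```bash
python3 -m creep '[{"linear":[-0.005,0,-0.022],"twist":[5.4,0.5,4.5],"fingers":1},{"linear":[-0.01,0,-0.043],"twist":[10.8,1,9],"fingers":1},{"linear":[-0.016,0,-0.065],"twist":[16.3,1.5,13.6],"fingers":1},{"linear":[-0.021,0,-0.086],"twist":[21.7,2,18.1],"fingers":1},{"linear":[-0.026,0,-0.107],"twist":[27.2,2.5,22.7],"fingers":1},{"linear":[-0.031,0,-0.128],"twist":[32.6,3,27.2],"fingers":1},{"linear":[-0.037,0.001,-0.15],"twist":[38,3.5,31.7],"fingers":1},{"linear":[-0.042,0.001,-0.172],"twist":[43.5,4,36.3],"fingers":1}]' 40
python3 - <<'E'
from h import *
G=np.load("grasp.npy"); C,p=G[:,:3],G[:,3]
goal(p+[0,0,.10],C,0)
E
```

```text
time: 13.9
position: [0.4935, -0.1787, 0.192]
tool_rot: [-0.235, 1.43, 0.919]
ft_force: [1.2, -0.0, -1.2]
grip_width: 0.262
t 13.9 pos [ 0.4935 -0.1787  0.192 ] tgt [ 0.4775 -0.239   0.1549] x [-0.123  0.399 -0.908] z [0.741 0.646 0.184] q [ 0.75  0.33 -0.32  1.6  -0.21  1.52  1.24]
LIN [0.0115, -0.0426, -0.0576] TW [16.83, 2.17, 14.41] |lin| 0.073 ang 22.3
```

```bash
python3 -m creep '[{"linear":[0.003,-0.01,-0.014],"twist":[4.2,0.5,3.6],"fingers":1},{"linear":[0.006,-0.021,-0.029],"twist":[8.4,1.1,7.2],"fingers":1},{"linear":[0.009,-0.032,-0.043],"twist":[12.6,1.6,10.8],"fingers":1},{"linear":[0.0115,-0.0426,-0.0576],"twist":[16.8,2.2,14.4],"fingers":1},{"linear":[0.0115,-0.0426,-0.0576],"twist":[16.8,2.2,14.4],"fingers":1},{"linear":[0.0115,-0.0426,-0.0576],"twist":[16.8,2.2,14.4],"fingers":1}]' 40
python3 - <<'E'
from h import *
viewer.get_image("top")
G=np.load("grasp.npy"); C,p=G[:,:3],G[:,3]
goal(p+[0,0,.002],C,0)
E
```

```text
time: 14.4
position: [0.4776, -0.2392, 0.1524]
tool_rot: [0.15, 1.632, 0.897]
ft_force: [-1.0, 0.9, -2.0]
grip_width: 0.263
t 14.45 pos [ 0.4786 -0.2379  0.1546] tgt [ 0.4775 -0.239   0.0569] x [-0.283  0.548 -0.787] z [0.884 0.468 0.008] q [ 0.77  0.59 -0.23  1.4  -0.21  1.74  1.05]
LIN [0.0765, -0.0606, -0.0022] TW [0.31, 0.09, 0.15] |lin| 0.098 ang 0.4
```

Lower in two steps, checking before opening.

```bash
python3 -m creep '[{"linear":[0.025,-0.02,-0.001],"twist":[0,0,0],"fingers":1},{"linear":[0.05,-0.04,-0.002],"twist":[0.3,0,0],"fingers":1},{"linear":[0.065,-0.052,-0.002],"twist":[0.3,0,0],"fingers":1},{"linear":[0.065,-0.052,-0.002],"twist":[0.3,0,0],"fingers":1},{"linear":[0.065,-0.052,-0.002],"twist":[0.3,0,0],"fingers":1}]' 40
python3 - <<'E'
from h import *
im,d=viewer.get_image("wrist"); cv2.imwrite("pics/w7.png",im[:,:,::-1])
G=np.load("grasp.npy"); C,p=G[:,:3],G[:,3]
goal(p+[0,0,.002],C,0)
E
```

```text
time: 14.87
position: [0.4789, -0.2385, 0.0744]
tool_rot: [0.145, 1.63, 0.893]
ft_force: [-0.7, -0.2, -1.6]
grip_width: 0.262
t 14.92 pos [ 0.4798 -0.2391  0.0755] tgt [ 0.4775 -0.239   0.0569] x [-0.28   0.545 -0.79 ] z [0.885 0.465 0.008] q [ 0.76  0.66 -0.22  1.45 -0.19  1.61  1.08]
LIN [0.0153, -0.0105, -0.0021] TW [0.2, 0.18, 0.45] |lin| 0.019 ang 0.5
```

View pics/w7.png

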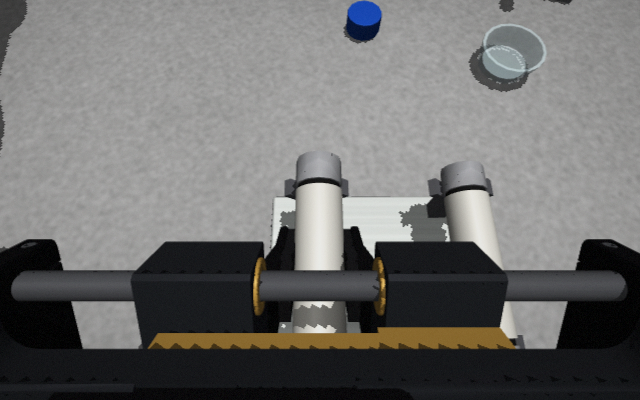

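```bash
python3 -m creep '[{"linear":[0.010,-0.007,-0.001],"twist":[0,0,0],"fingers":1},{"linear":[0.0148,-0.0105,-0.002],"twist":[0,0,0.3],"fingers":1},{"linear":[0.0148,-0.0105,-0.002],"twist":[0,0,0.3],"fingers":1},{"linear":[0.0148,-0.0105,-0.002],"twist":[0,0,0.3],"fingers":0},{"linear":[0.0148,-0.0105,-0.002],"twist":[0,0,0.3],"fingers":-0.4},{"linear":[0.0148,-0.0105,-0.002],"twist":[0,0,0.3],"fingers":-0.4},{"linear":[0.0148,-0.0105,-0.002],"twist":[0,0,0.3],"fingers":-0.4},{"linear":[0.0148,-0.0105,-0.002],"twist":[0,0,0.3],"fingers":-0.4}]'
python3 -m creep '[{"linear":[-0.02,0,0],"twist":[0,0,0],"fingers":-0.4},{"linear":[-0.045,0,0],"twist":[0,0,0],"fingers":-0.4},{"linear":[-0.06,0,0],"twist":[0,0,0],"fingers":-0.4},{"linear":[-0.06,0,0],"twist":[0,0,0],"fingers":-0.4}]'
python3 - <<'E'
from h import *
im,d,X=cloud("wrist"); cv2.imwrite("pics/w8.png",im[:,:,::-1])
M=frame(27.7,117.7,56); s=np.array([-.465,.885,0])
g=np.array([.4792,-.2433,.062])-.012*s
goal(g-M[:,0]*.06,M,.004)
m=(X[...,2]>.064)&(X[...,2]<.08)&(X[...,0]>.4)&(X[...,0]<.63)&(X[...,1]>-.32)&(X[...,1]<-.12)
n,l,ss,c=cv2.connectedComponentsWithStats(m.astype(np.uint8))
for i in range(1,n):
    if ss[i,4]<200: continue
    p=X[l==i]; q=p[:,:2].mean(0); w,V=np.linalg.eigh(np.cov(p[:,:2].T)); V[:,1]*=np.sign(V[1,1]); t=(p[:,:2]-q)@V[:,1]
    print("rod",ss[i],q,np.degrees(np.arctan2(*V[::-1,1])),"far end",q+V[:,1]*t.max(),"mid",q+V[:,1]*(t.max()-.055),np.percentile(p[:,2],98))
E
```

```text
time: 15.58
position: [0.4772, -0.2402, 0.0558]
tool_rot: [0.15, 1.63, 0.895]
ft_force: [0.2, 0.2, 0.7]
grip_width: 0.555
time: 15.92
position: [0.4957, -0.2757, 0.1051]
tool_rot: [0.147, 1.628, 0.89]
ft_force: [-0.1, -0.4, -0.2]
grip_width: 0.692
t 15.97 pos [ 0.4949 -0.2742  0.1037] tgt [ 0.5064 -0.295   0.0933] x [-0.28   0.548 -0.788] z [0.886 0.463 0.007] q [ 0.77  0.7  -0.21  1.33 -0.18  1.71  1.08]
LIN [-0.0064, -0.0251, 0.0005] TW [0.23, 0.36, 18.02] |lin| 0.026 ang 18.0
rod [ 423  127   52  119 3896] [ 0.54617042 -0.19192749] 117.92263246298965 far end [ 0.52585709 -0.15359891] mid [ 0.55161243 -0.20219585] 0.07378850938122143
rod [ 302  133   38  137 4691] [ 0.47787429 -0.24114563] 118.05919628285756 far end [ 0.4540812  -0.19650866] mid [ 0.47995229 -0.24504407] 0.07382711029843242
```

View pics/w8.png

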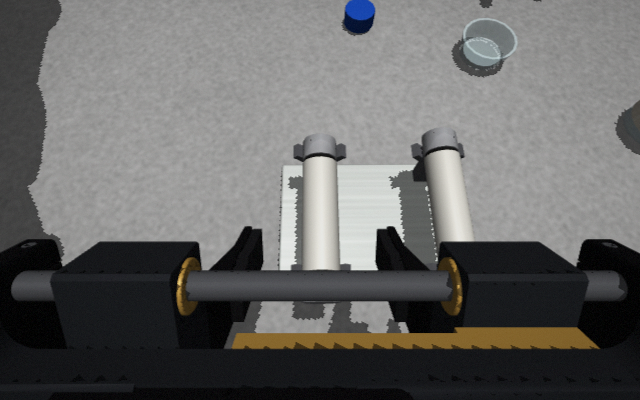

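```bash
python3 -m creep '[{"linear":[-0.005,-0.008,0],"twist":[0,0,6],"fingers":-0.4},{"linear":[-0.008,-0.016,0],"twist":[0,0,12],"fingers":-0.4},{"linear":[-0.008,-0.022,0],"twist":[0.2,0.3,18],"fingers":-0.4},{"linear":[-0.008,-0.022,0],"twist":[0.2,0.3,18],"fingers":-0.4},{"linear":[-0.008,-0.022,0],"twist":[0.2,0.3,18],"fingers":-0.4}]'
python3 - <<'E'
from h import *
im,d=viewer.get_image("scene"); cv2.imwrite("pics/s8.png",cv2.resize(im[150:350,100:420,::-1],(800,500)))
M=frame(27.7,117.7,56); s=np.array([-.465,.885,0])
g=np.array([.4794,-.2438,.062])-.006*s
goal(g,M,.004)
E
```

```text
time: 16.38
position: [0.5026, -0.2914, 0.0896]
tool_rot: [0.424, 1.643, 1.135]
ft_force: [0.2, 0.6, 0.5]
grip_width: 0.696
t 16.43 pos [ 0.5039 -0.2915  0.0935] tgt [ 0.4806 -0.2462  0.0598] x [-0.388  0.737 -0.554] z [ 0.885  0.466 -0.001] q [ 0.79  0.98 -0.21  1.04 -0.26  2.02  1.07]
LIN [0.0611, 0.0001, 0.0006] TW [-0.0, -0.08, -0.36] |lin| 0.061 ang 0.4
```

View pics/s8.png

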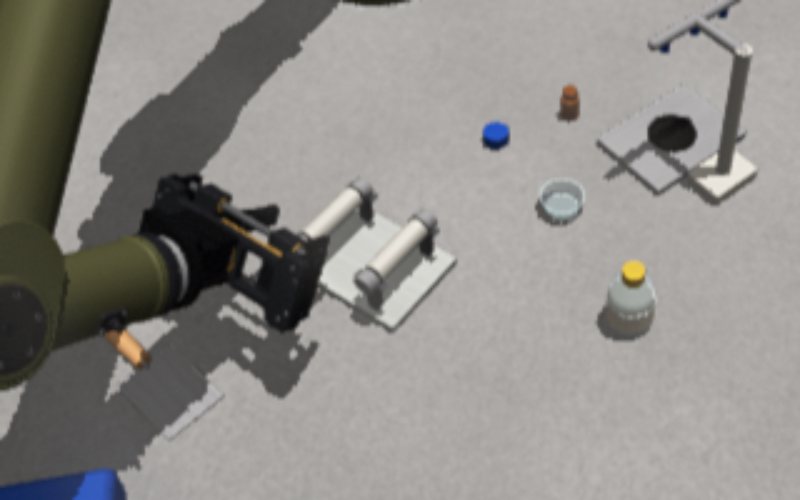

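```bash
python3 -m creep '[{"linear":[0.015,0,0],"twist":[0,0,-0.3],"fingers":-0.4},{"linear":[0.03,0,0],"twist":[0,0,-0.3],"fingers":-0.4},{"linear":[0.04,0,0.0005],"twist":[0,0,-0.3],"fingers":-0.4},{"linear":[0.04,0,0.0005],"twist":[0,0,-0.3],"fingers":-0.4}]'
python3 - <<'E'
from h import *
im,d=viewer.get_image("scene"); cv2.imwrite("pics/s9.png",cv2.resize(im[200:300,180:340,::-1],(800,500)))
im,d=viewer.get_image("wrist"); cv2.imwrite("pics/w9.png",im[:,:,::-1])
M=frame(27.7,117.7,56); s=np.array([-.465,.885,0])
g=np.array([.4794,-.2438,.062])-.006*s
goal(g,M,.004)
E
```

```text
time: 16.77
position: [0.4897, -0.2609, 0.0763]
tool_rot: [0.405, 1.638, 1.127]
ft_force: [0.2, 0.7, 0.4]
grip_width: 0.7
t 16.87 pos [ 0.4903 -0.2629  0.0764] tgt [ 0.4806 -0.2462  0.0598] x [-0.384  0.73  -0.565] z [0.884 0.467 0.002] q [ 0.79  0.93 -0.22  1.16 -0.26  1.93  1.08]
LIN [0.0253, -0.0028, -0.0007] TW [0.16, -0.02, 0.42] |lin| 0.026 ang 0.5
```

View pics/s9.png

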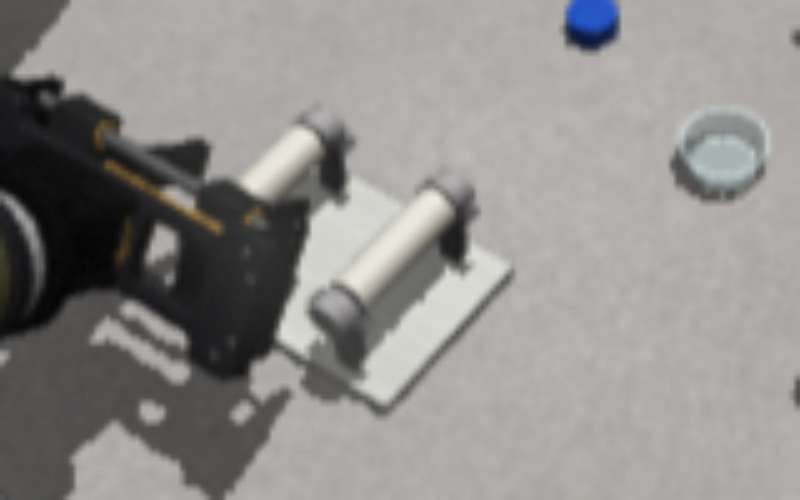

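View pics/w9.png

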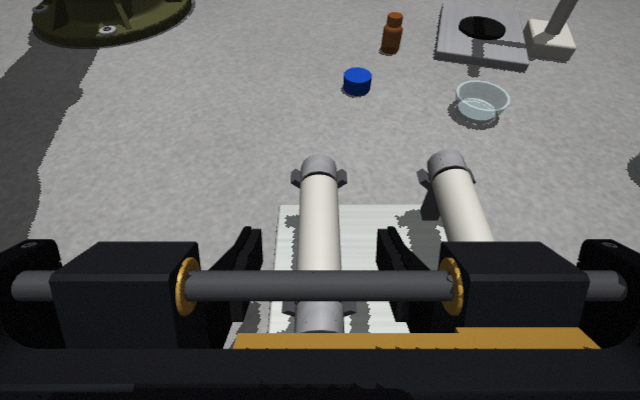

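```bash
python3 -m creep '[{"linear":[0.008,-0.001,0],"twist":[0,0,0.3],"fingers":-0.4},{"linear":[0.016,-0.002,-0.0005],"twist":[0,0,0.3],"fingers":-0.4},{"linear":[0.024,-0.0025,-0.0005],"twist":[0.1,0,0.3],"fingers":-0.4},{"linear":[0.024,-0.0025,-0.0005],"twist":[0.1,0,0.3],"fingers":-0.4}]'
python3 - <<'E'
from h import *
im,d=viewer.get_image("scene"); cv2.imwrite("pics/s10.png",cv2.resize(im[200:300,180:340,::-1],(800,500)))
M=frame(27.7,117.7,56); s=np.array([-.465,.885,0])
g=np.array([.4794,-.2438,.062])-.006*s
goal(g,M,.004); print(pose()[0]["ft_force"])
E
```

```text
time: 17.2
position: [0.4795, -0.2456, 0.0567]
tool_rot: [0.418, 1.642, 1.131]
ft_force: [0.0, 0.5, -0.4]
grip_width: 0.701
t 17.25 pos [ 0.4798 -0.2461  0.0571] tgt [ 0.4806 -0.2462  0.0598] x [-0.388  0.736 -0.555] z [ 0.885  0.465 -0.002] q [ 0.79  0.93 -0.22  1.23 -0.26  1.88  1.09]
LIN [-0.0019, 0.002, 0.0007] TW [-0.1, -0.08, -0.26] |lin| 0.003 ang 0.3
[ 0.21111471 -0.10828827 -0.4238809 ]
```

View pics/s10.png

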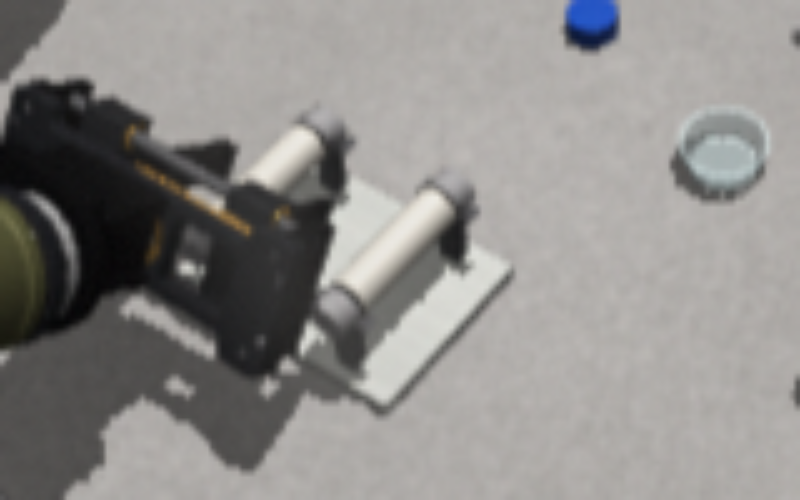

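Clear, no contact force. Correct 2 mm and close.

```bash
python3 -m creep '[{"linear":[-0.002,0.002,0.0005],"twist":[0,0,0],"fingers":0},{"linear":[-0.002,0.002,0.0005],"twist":[0,0,0],"fingers":1},{"linear":[-0.002,0.002,0.0005],"twist":[0,0,0],"fingers":1},{"linear":[-0.002,0.002,0.0005],"twist":[0,0,0],"fingers":1},{"linear":[-0.002,0.002,0.0005],"twist":[0,0,0],"fingers":1},{"linear":[-0.002,0.002,0.0005],"twist":[0,0,0],"fingers":1},{"linear":[-0.002,0.002,0.0005],"twist":[0,0,0],"fingers":1},{"linear":[-0.002,0.002,0.0005],"twist":[0,0,0],"fingers":1}]' 40
python3 -m creep '[{"linear":[-0.002,0.002,0],"twist":[0,0,0],"fingers":1}]' 40
python3 - <<'E'
from h import *
viewer.get_image("top")
s,p,C=pose()
rod=np.array([-.465,.885,0]); print("rod in tool",C.T@rod, "mid in tool",C.T@(np.array([.4796,-.2440,.062])-p), s["grip_width"],p,s["ft_force"])
np.save("grasp2.npy",np.c_[C,p]); print("up in tool",C.T@[0,0,1])
E
```

```text
time: 17.92
position: [0.4819, -0.2469, 0.0606]
tool_rot: [0.416, 1.639, 1.129]
ft_force: [2.3, 0.7, -0.2]
grip_width: 0.267
time: 18.0
position: [0.4812, -0.2476, 0.0625]
tool_rot: [0.416, 1.641, 1.129]
ft_force: [-0.0, -0.7, -2.8]
grip_width: 0.266
rod in tool [ 8.29915635e-01  5.57395610e-01 -4.15559346e-04] mid in tool [0.00435148 0.00136296 0.00044759] 0.26642211838430535 [ 0.4812383  -0.24807805  0.06329571] [ 0.40658428 -1.08409042 -1.14101273]
up in tool [-0.55754839  0.83014145 -0.00222859]
```

```bash
python3 -m creep '[{"linear":[-0.008,0.012,0],"twist":[0,0,0],"fingers":1},{"linear":[-0.02,0.03,0],"twist":[0,0,0],"fingers":1},{"linear":[-0.034,0.05,0],"twist":[0,0,0],"fingers":1},{"linear":[-0.045,0.067,0],"twist":[0,0,0],"fingers":1},{"linear":[-0.045,0.067,0],"twist":[0,0,0],"fingers":1}]' 40
cat >> h.py <<'E'
RV=np.array([.8300,.5575,0]); MT=np.array([.003,.003,0.])   # rod heavy dir in tool, rod mid rel TCP
def place2(D=13):
    M=frame(D+90,D,33.9); return M
def goal2(foot,D=13):
    M=place2(D); up=-(M@RV); mid=np.array(foot)+up*.055
    goal(mid-M@MT,M,0)
E
python3 - <<'E'
from h import *
print(place2()@RV,pose()[0]["ft_force"])
viewer.get_image("top")
goal2([.53,-.08,.16])
goal2(st(-.02,-.12,0)*[1,1,0]+[0,0,.06])
E
```

```text
time: 18.47
position: [0.4828, -0.2487, 0.1491]
tool_rot: [0.41, 1.637, 1.126]
ft_force: [0.5, 0.1, -0.8]
grip_width: 0.265
[ 1.91552885e-04  4.42234680e-05 -9.99853095e-01] [ 0.49528602  0.12213873 -0.83494379]
t 18.52 pos [ 0.4824 -0.2486  0.1466] tgt [ 0.5308 -0.0798  0.2192] x [-0.384  0.733 -0.561] z [0.886 0.464 0.001] q [ 0.8   0.83 -0.24  1.2  -0.29  1.99  1.04]
LIN [0.0644, 0.1313, 0.1213] TW [-80.97, 15.74, -75.39] |lin| 0.19 ang 111.7
t 18.52 pos [ 0.4824 -0.2486  0.1466] tgt [0.5152 0.0531 0.1192] x [-0.384  0.733 -0.561] z [0.886 0.464 0.001] q [ 0.8   0.83 -0.24  1.2  -0.29  1.99  1.04]
LIN [0.224, 0.1186, 0.1692] TW [-80.97, 15.74, -75.39] |lin| 0.305 ang 111.7
```

```bash
python3 -m creep '[{"linear":[0.008,0.016,0.015],"twist":[-5,1,-4.7],"fingers":1},{"linear":[0.016,0.033,0.03],"twist":[-10.1,2,-9.4],"fingers":1},{"linear":[0.024,0.049,0.045],"twist":[-15.1,3,-14.1],"fingers":1},{"linear":[0.032,0.066,0.061],"twist":[-20.2,3.9,-18.8],"fingers":1},{"linear":[0.04,0.082,0.076],"twist":[-25.2,4.9,-23.5],"fingers":1},{"linear":[0.048,0.098,0.091],"twist":[-30.3,5.9,-28.2],"fingers":1},{"linear":[0.056,0.115,0.106],"twist":[-35.4,6.9,-33],"fingers":1},{"linear":[0.064,0.131,0.121],"twist":[-40.5,7.9,-37.7],"fingers":1}]' 40
python3 - <<'E'
from h import *
goal2([.53,.0,.15])
goal2(st(-.02,-.12,0)*[1,1,0]+[0,0,.07])
E
```

```text
time: 19.18
position: [0.5299, -0.0784, 0.2167]
tool_rot: [-0.632, 1.225, 1.136]
ft_force: [1.3, 0.7, -1.5]
grip_width: 0.261
t 19.18 pos [ 0.5299 -0.0784  0.2167] tgt [5.308e-01 2.000e-04 2.092e-01] x [-0.062  0.327 -0.943] z [0.397 0.875 0.277] q [ 0.7   0.24 -0.47  1.65 -0.2   1.42  1.45]
LIN [0.0327, 0.0258, 0.067] TW [-40.23, 7.98, -37.81] |lin| 0.079 ang 55.8
t 19.18 pos [ 0.5299 -0.0784  0.2167] tgt [0.5152 0.0531 0.1292] x [-0.062  0.327 -0.943] z [0.397 0.875 0.277] q [ 0.7   0.24 -0.47  1.65 -0.2   1.42  1.45]
LIN [0.1264, 0.0443, 0.085] TW [-40.23, 7.98, -37.81] |lin| 0.159 ang 55.8
```

```bash
python3 -m creep '[{"linear":[0.004,0.003,0.008],"twist":[-5,1,-4.7],"fingers":1},{"linear":[0.008,0.0065,0.017],"twist":[-10.1,2,-9.5],"fingers":1},{"linear":[0.012,0.01,0.025],"twist":[-15.1,3,-14.2],"fingers":1},{"linear":[0.016,0.013,0.033],"twist":[-20.1,4,-18.9],"fingers":1},{"linear":[0.02,0.016,0.042],"twist":[-25.1,5,-23.6],"fingers":1},{"linear":[0.025,0.019,0.05],"twist":[-30.2,6,-28.4],"fingers":1},{"linear":[0.029,0.023,0.059],"twist":[-35.2,7,-33.1],"fingers":1},{"linear":[0.033,0.026,0.067],"twist":[-40.2,8,-37.8],"fingers":1}]' 40
python3 - <<'E'
from h import *
print(pose()[2]@RV)
im,d=viewer.get_image("scene"); cv2.imwrite("pics/s11.png",cv2.resize(im[130:290,220:476,::-1],(800,500)))
goal2([.53,.0,.15])
goal2(st(-.02,-.12,0)*[1,1,0]+[0,0,.07])
E
```

```text
time: 19.85
position: [0.5295, -0.0028, 0.2076]
tool_rot: [-1.528, 0.618, 0.937]
ft_force: [-22.8, -4.6, 27.7]
grip_width: 0.268
[-8.29398204e-03  9.42180717e-04 -9.99818270e-01]
t 19.9 pos [0.5257 0.0031 0.2016] tgt [5.308e-01 2.000e-04 2.092e-01] x [ 0.53   0.13  -0.838] z [-0.228  0.974  0.007] q [ 0.5  -0.3  -0.38  2.25 -0.48  0.67  2.21]
LIN [-0.004, -0.0077, -0.0039] TW [-0.05, 0.44, -0.81] |lin| 0.01 ang 0.9
t 19.9 pos [0.5257 0.0031 0.2016] tgt [0.5152 0.0531 0.1292] x [ 0.53   0.13  -0.838] z [-0.228  0.974  0.007] q [ 0.5  -0.3  -0.38  2.25 -0.48  0.67  2.21]
LIN [0.0616, 0.0388, 0.0507] TW [-0.05, 0.44, -0.81] |lin| 0.089 ang 0.9
```

View pics/s11.png

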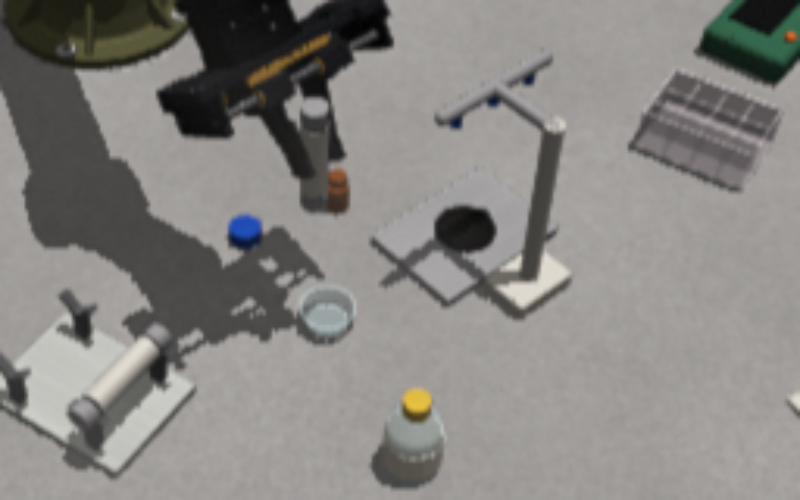

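```bash
python3 - <<'E'
from h import *
s=pose()[0]; print(s["joint_positions"].round(4),s["ft_force"])
goal2(st(-.01,-.11,0)*[1,1,0]+[0,0,.055])
E
```

```text
[ 0.4975 -0.2997 -0.378   2.2453 -0.4837  0.675   2.2076] [-5.73220308  2.3989133  -6.33625781]
t 19.9 pos [0.5257 0.0031 0.2016] tgt [0.5229 0.065  0.1142] x [ 0.53   0.13  -0.838] z [-0.228  0.974  0.007] q [ 0.5  -0.3  -0.38  2.25 -0.48  0.67  2.21]
LIN [0.0798, 0.0385, 0.0603] TW [-0.05, 0.44, -0.81] |lin| 0.107 ang 0.9
```

```bash
python3 -m creep '[{"linear":[0.015,0.007,0.011],"twist":[0,0,0],"fingers":1},{"linear":[0.031,0.015,0.023],"twist":[0,0.2,-0.4],"fingers":1},{"linear":[0.046,0.024,0.035],"twist":[0,0.4,-0.8],"fingers":1},{"linear":[0.06,0.032,0.047],"twist":[0,0.4,-0.8],"fingers":1},{"linear":[0.072,0.0385,0.056],"twist":[0,0.4,-0.8],"fingers":1},{"linear":[0.072,0.0385,0.056],"twist":[0,0.4,-0.8],"fingers":1}]' 40
python3 - <<'E'
from h import *
s=pose()[0]; print(s["joint_positions"].round(4),s["ft_force"].round(1)); print(pose()[2]@RV)
im,d=viewer.get_image("scene"); cv2.imwrite("pics/s12.png",cv2.resize(im[130:250,280:472,::-1],(800,500)))
im,d=viewer.get_image("wrist"); cv2.imwrite("pics/w12.png",im[:,:,::-1])
goal2(st(-.018,-.0,0)*[1,1,0]+[0,0,.045])
E
```

```text
time: 20.4
position: [0.5227, 0.057, 0.1238]
tool_rot: [-1.527, 0.615, 0.933]
ft_force: [-0.2, 0.6, -2.6]
grip_width: 0.264
[ 0.4828 -0.2191 -0.5477  2.3539 -0.4689  0.4264  2.0733] [-0.2  0.6 -2.6]
[-0.00403154  0.00326114 -0.99983967]
t 20.5 pos [0.5258 0.0549 0.1276] tgt [0.4922 0.1709 0.1042] x [ 0.547  0.121 -0.828] z [-0.213  0.977  0.002] q [ 0.48 -0.22 -0.54  2.35 -0.47  0.43  2.08]
LIN [0.015, 0.02, 0.1205] TW [-0.65, -0.32, 0.19] |lin| 0.123 ang 0.8
```

View pics/s12.png

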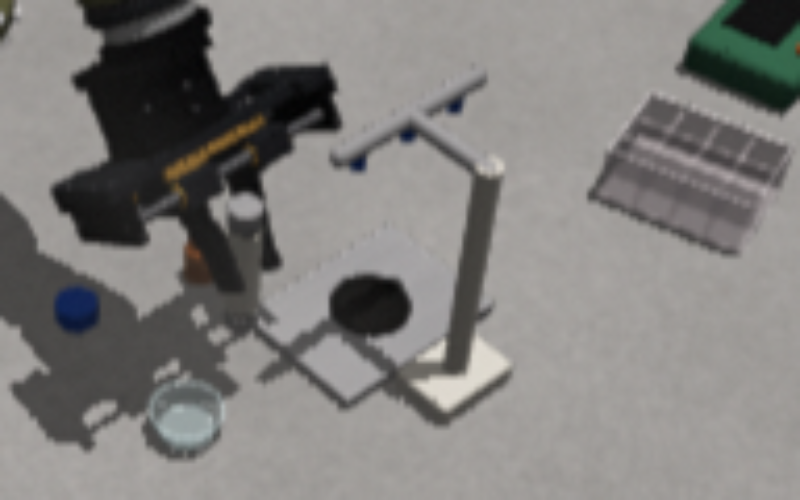

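View pics/w12.png

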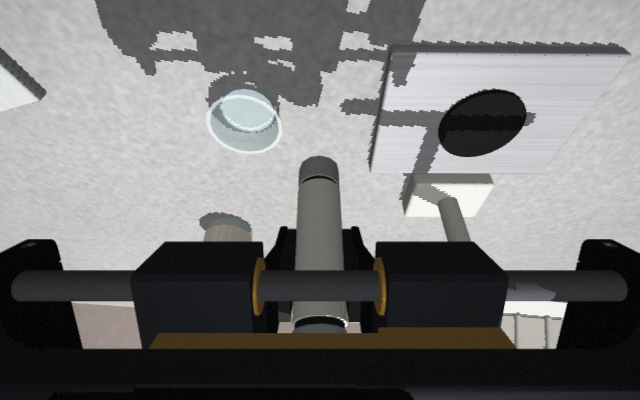

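```bash
python3 - <<'E'
from h import *
im,d,X=cloud("wrist")
g=cv2.cvtColor(im,cv2.COLOR_RGB2GRAY)
m=(X[...,2]>.006)&(X[...,2]<.03)&(g<40)&(np.hypot(X[...,0]-.509,X[...,1]-.1745)<.05)
p=X[m]; print(len(p),p[:,2].mean()); c,r=cv2.minEnclosingCircle(p[:,:2].astype(np.float32)*1000); print(c,r,p.mean(0)[:2])
# foot
m=(X[...,2]>.03)&(X[...,2]<.2)&(np.hypot(X[...,0]-.505,X[...,1]-.06)<.06); 
for z in np.arange(.04,.18,.01):
    k=m&(abs(X[...,2]-z)<.005)
    if k.sum()>20: print(round(z,3),k.sum(),X[k].mean(0).round(4), X[k].min(0).round(3),X[k].max(0).round(3))
goal2(st(-.018,-.0,0)*[1,1,0]+[0,0,.045])
M=pose()[2]; mid=pose()[1]+M@MT; print("predicted mid",mid,"foot",mid+M@RV*.055)
E
```

```text
4337 0.014985155414389127
(508.525146484375, 172.9446563720703) 30.630258560180664 [0.5054236  0.17181779]
0.07 261 [0.515  0.0512 0.0723] [0.511 0.041 0.069] [0.526 0.065 0.075]
0.08 580 [0.5153 0.0513 0.0805] [0.511 0.041 0.075] [0.527 0.065 0.085]
0.09 492 [0.5147 0.0513 0.0907] [0.511 0.041 0.085] [0.526 0.064 0.095]
0.1 642 [0.5146 0.0512 0.1001] [0.511 0.041 0.095] [0.527 0.065 0.105]
0.11 819 [0.5156 0.0514 0.1105] [0.511 0.033 0.105] [0.527 0.073 0.115]
0.12 1170 [0.5155 0.0517 0.1201] [0.51  0.031 0.115] [0.525 0.072 0.125]
0.13 1474 [0.5132 0.0512 0.1303] [0.503 0.028 0.125] [0.524 0.071 0.135]
0.14 1285 [0.5085 0.0502 0.1392] [0.495 0.026 0.135] [0.524 0.072 0.145]
0.15 295 [0.5056 0.049  0.1488] [0.494 0.027 0.145] [0.525 0.07  0.155]
0.16 3673 [0.4866 0.0539 0.161 ] [0.447 0.015 0.155] [0.53  0.083 0.165]
0.17 7052 [0.4618 0.0461 0.1709] [0.445 0.021 0.165] [0.522 0.088 0.175]
t 20.55 pos [0.5267 0.0544 0.1287] tgt [0.4922 0.1709 0.1042] x [ 0.549  0.12  -0.827] z [-0.212  0.977  0.001] q [ 0.48 -0.22 -0.54  2.35 -0.47  0.43  2.08]
LIN [0.0153, 0.0214, 0.1212] TW [-0.68, -0.39, 0.32] |lin| 0.124 ang 0.8
predicted mid [0.52593061 0.05422434 0.12455581] foot [0.52622824 0.05434748 0.06956483]
```

```bash
python3 -m creep '[{"linear":[0.008,0.011,0.02],"twist":[0,0,0],"fingers":1},{"linear":[0.012,0.018,0.045],"twist":[-0.3,-0.2,0.2],"fingers":1},{"linear":[0.015,0.021,0.07],"twist":[-0.6,-0.3,0.3],"fingers":1},{"linear":[0.015,0.021,0.095],"twist":[-0.6,-0.3,0.3],"fingers":1},{"linear":[0.015,0.021,0.115],"twist":[-0.6,-0.3,0.3],"fingers":1},{"linear":[0.015,0.021,0.121],"twist":[-0.6,-0.3,0.3],"fingers":1},{"linear":[0.015,0.021,0.121],"twist":[-0.6,-0.3,0.3],"fingers":1}]' 40
python3 - <<'E'
from h import *
s=pose()[0]; print(s["joint_positions"].round(3),s["ft_force"].round(1)); print(pose()[2]@RV)
im,d=viewer.get_image("scene"); cv2.imwrite("pics/s13.png",cv2.resize(im[130:250,280:472,::-1],(800,500)))
im,d,X=cloud("wrist"); cv2.imwrite("pics/w13.png",im[:,:,::-1])
M=pose()[2]; mid=pose()[1]+M@MT; f=mid+M@RV*.055; print("predicted foot",f)
m=(X[...,2]>.03)&(X[...,2]<.2)&(np.hypot(X[...,0]-f[0],X[...,1]-f[1])<.04); 
for z in np.arange(.03,.12,.01):
    k=m&(abs(X[...,2]-z)<.005)
    if k.sum()>20: print(round(z,3),k.sum(),X[k].mean(0).round(4), X[k].min(0).round(3),X[k].max(0).round(3))
g=cv2.cvtColor(im,cv2.COLOR_RGB2GRAY)
m=(X[...,2]>.006)&(X[...,2]<.03)&(g<40)&(np.hypot(X[...,0]-.509,X[...,1]-.1745)<.05)
p=X[m]; print(cv2.minEnclosingCircle(p[:,:2].astype(np.float32)*1000),len(p))
goal2([.510,.174,.022])
E
```

```text
time: 21.13
position: [0.4929, 0.1724, 0.1057]
tool_rot: [-1.539, 0.605, 0.934]
ft_force: [-0.4, 0.5, -1.4]
grip_width: 0.269
[ 0.562 -0.268 -0.945  2.374 -0.297  0.35   1.617] [-0.4  0.5 -1.4]
[ 0.00348546 -0.00153091 -0.99984587]
predicted foot [0.49213886 0.16989919 0.04577342]
0.05 383 [0.4822 0.167  0.0512] [0.479 0.157 0.047] [0.493 0.181 0.055]
0.06 509 [0.4825 0.1669 0.0598] [0.479 0.157 0.055] [0.494 0.181 0.065]
0.07 586 [0.4818 0.1671 0.0702] [0.478 0.157 0.065] [0.493 0.18  0.075]
0.08 653 [0.4818 0.1671 0.0801] [0.478 0.157 0.075] [0.493 0.18  0.085]
0.09 907 [0.483  0.1675 0.0905] [0.478 0.148 0.085] [0.495 0.189 0.095]
0.1 1218 [0.4822 0.1674 0.1001] [0.475 0.147 0.095] [0.491 0.188 0.105]
0.11 1565 [0.4799 0.1669 0.1102] [0.468 0.144 0.105] [0.491 0.187 0.115]
((507.8650207519531, 173.4760284423828), 30.237924575805664) 3416
t 21.23 pos [0.4928 0.1701 0.1049] tgt [0.5108 0.1742 0.0812] x [ 0.545  0.123 -0.829] z [-0.222  0.975 -0.001] q [ 0.56 -0.27 -0.94  2.38 -0.3   0.35  1.62]
LIN [0.03, -0.002, -0.0] TW [-0.09, -0.15, 0.09] |lin| 0.03 ang 0.2
```

View pics/s13.png

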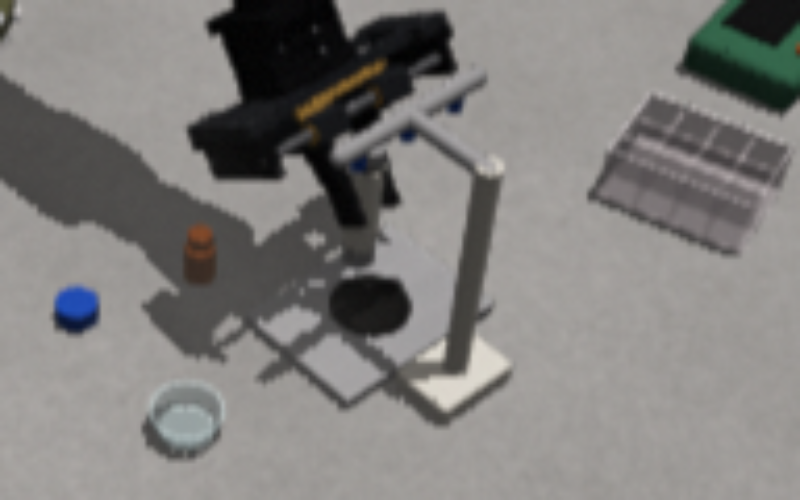

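View pics/w13.png

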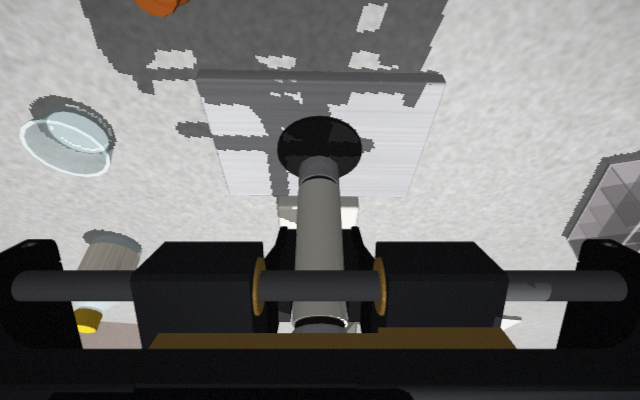

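```bash
python3 -m creep '[{"linear":[0.008,0,0],"twist":[0,0,0],"fingers":1},{"linear":[0.016,-0.001,0],"twist":[0,0,0],"fingers":1},{"linear":[0.024,-0.0015,0],"twist":[0,0,0],"fingers":1},{"linear":[0.029,-0.002,0],"twist":[0,0,0],"fingers":1},{"linear":[0.029,-0.002,0],"twist":[0,0,0],"fingers":1},{"linear":[0.029,-0.002,0],"twist":[0,0,0],"fingers":1}]' 40
python3 - <<'E'
from h import *
im,d=viewer.get_image("scene"); cv2.imwrite("pics/s14.png",cv2.resize(im[130:250,280:472,::-1],(800,500)))
im,d,X=cloud("wrist"); cv2.imwrite("pics/w14.png",im[:,:,::-1])
s=pose()[0]; print(s["joint_positions"].round(3),s["ft_force"].round(1)); print(pose()[2]@RV)
M=pose()[2]; mid=pose()[1]+M@MT; f=mid+M@RV*.055; print("predicted foot",f)
m=(X[...,2]>.021)&(X[...,2]<.2)&(np.hypot(X[...,0]-f[0],X[...,1]-f[1])<.017); 
for z in np.arange(.02,.1,.01):
    k=m&(abs(X[...,2]-z)<.005)
    if k.sum()>20: print(round(z,3),k.sum(),X[k].mean(0).round(4), X[k].min(0).round(3),X[k].max(0).round(3))
g=cv2.cvtColor(im,cv2.COLOR_RGB2GRAY)
m=(X[...,2]>.006)&(X[...,2]<.03)&(g<40)&(np.hypot(X[...,0]-.509,X[...,1]-.1745)<.05)
p=X[m]; print(cv2.minEnclosingCircle(p[:,:2].astype(np.float32)*1000),len(p))
goal2([f[0],f[1],.0165])
E
```

```text
time: 21.73
position: [0.5097, 0.1736, 0.0811]
tool_rot: [-1.534, 0.609, 0.933]
ft_force: [0.8, -0.7, -1.3]
grip_width: 0.266
[ 0.772 -0.165 -1.163  2.357 -0.133  0.269  1.482] [-0.6  1.1 -1.8]
[ 1.02699228e-03 -7.63741227e-04 -9.99852295e-01]
predicted foot [0.50884253 0.17409427 0.0222141 ]
0.02 77 [0.4985 0.1704 0.0239] [0.496 0.16  0.023] [0.508 0.183 0.025]
0.03 507 [0.4989 0.17   0.03  ] [0.495 0.16  0.025] [0.51  0.184 0.035]
0.04 532 [0.4988 0.1702 0.0398] [0.495 0.16  0.035] [0.51  0.183 0.045]
0.05 615 [0.4984 0.1701 0.0501] [0.495 0.16  0.045] [0.509 0.184 0.055]
0.06 698 [0.4984 0.1702 0.0601] [0.495 0.16  0.055] [0.509 0.189 0.065]
0.07 904 [0.4992 0.1713 0.0701] [0.494 0.157 0.065] [0.511 0.19  0.075]
0.08 963 [0.4983 0.171  0.0799] [0.494 0.158 0.075] [0.507 0.187 0.085]
0.09 915 [0.4981 0.1705 0.0896] [0.494 0.159 0.085] [0.508 0.183 0.095]
((507.9886779785156, 173.44973754882812), 30.456478118896484) 4142
t 21.83 pos [0.5096 0.1743 0.0814] tgt [0.5096 0.1743 0.0757] x [ 0.544  0.123 -0.83 ] z [-0.222  0.975 -0.001] q [ 0.77 -0.16 -1.16  2.36 -0.13  0.27  1.48]
LIN [0.0048, 0.0032, -0.0] TW [-0.1, -0.13, 0.04] |lin| 0.006 ang 0.2
```

View pics/s14.png

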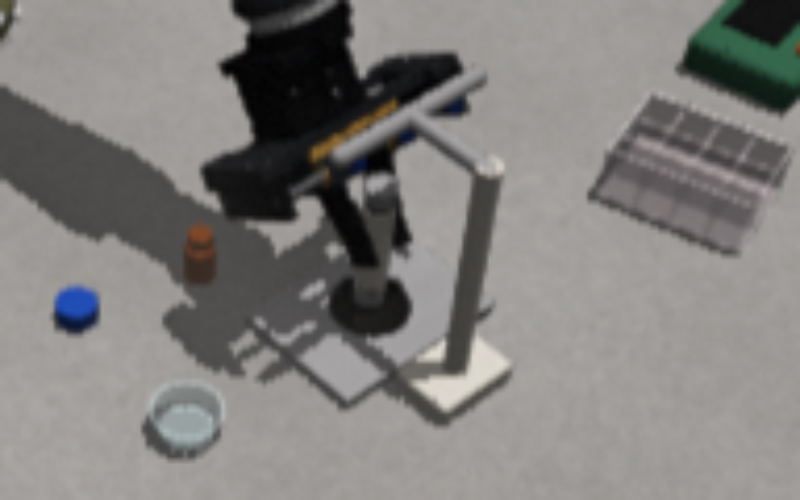

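View pics/w14.png

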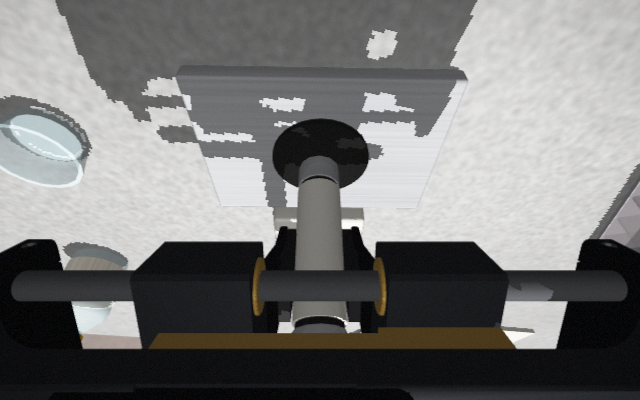

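```bash
python3 -m creep '[{"linear":[0.0015,0.001,0],"twist":[0,0,0],"fingers":1},{"linear":[0.003,0.002,0],"twist":[0,0,0],"fingers":1},{"linear":[0.004,0.0027,0],"twist":[0,0,0],"fingers":1},{"linear":[0.004,0.0027,0],"twist":[0,0,0],"fingers":1},{"linear":[0.004,0.0027,0],"twist":[0,0,0],"fingers":1}]' 40
python3 -c "
from h import *
avg(6,'pl'); print(pose()[1],pose()[2]@RV)"
```

```text
time: 22.25
position: [0.5092, 0.1755, 0.0763]
tool_rot: [-1.537, 0.607, 0.935]
ft_force: [-0.5, 1.3, -0.8]
grip_width: 0.269
pl t 22.55 F [-0.398 -0.062 -1.834] [0.244 0.522 0.157] T [-0.0845  0.7478  0.0132] [0.0163 0.0249 0.0358] T tool [ 0.036  -0.0786  0.7477] w 0.2690126840285485
[0.50938726 0.17548914 0.07646913] [ 1.23407445e-03 -7.70178628e-04 -9.99852056e-01]
```

```bash
python3 -m creep '[{"linear":[0.0008,0.0006,0],"twist":[0,0,0],"fingers":1},{"linear":[0.0008,0.0006,0],"twist":[0,0,0],"fingers":1},{"linear":[0.0012,0.0008,0],"twist":[0,0,0],"fingers":1},{"linear":[0.0012,0.0008,0],"twist":[0,0,0],"fingers":1}]' 40
python3 -c "
from h import *
avg(6,'pl'); print(pose()[1],pose()[2]@RV)"
```

```text
time: 22.88
position: [0.5093, 0.1754, 0.0749]
tool_rot: [-1.536, 0.607, 0.935]
ft_force: [1.2, 0.0, -1.7]
grip_width: 0.264
pl t 23.1833 F [-0.265 -0.328 -1.776] [0.601 0.224 0.512] T [-0.1099  0.7374 -0.0064] [0.0118 0.0247 0.0159] T tool [ 0.0372 -0.0451  0.7433] w 0.26332342550017784
[0.50938975 0.17550127 0.07500759] [ 1.22672641e-03 -7.25034418e-04 -9.99852099e-01]
```

```bash
python3 -m creep '[{"linear":[0.0008,0.0006,0],"twist":[0,0,0],"fingers":1},{"linear":[0.0008,0.0006,0],"twist":[0,0,0],"fingers":1}]' 40
python3 -c "
from h import *
avg(4,'pl'); print(pose()[1])"
python3 -m creep '[{"linear":[0.0008,0.0006,0],"twist":[0,0,0],"fingers":1},{"linear":[0.0008,0.0006,0],"twist":[0,0,0],"fingers":1}]' 40
python3 -c "
from h import *
avg(4,'pl'); print(pose()[1],pose()[2]@RV)"
```

```text
time: 23.35
position: [0.5092, 0.1755, 0.0738]
tool_rot: [-1.537, 0.607, 0.935]
ft_force: [-0.7, 0.0, -2.8]
grip_width: 0.266
pl t 23.55 F [ 0.136 -0.687 -1.985] [0.339 0.413 0.646] T [-0.059   0.7131  0.0017] [0.0186 0.0171 0.0176] T tool [ 0.0551 -0.0863  0.7081] w 0.2624814437023132
[0.50927686 0.17545991 0.07394017]
time: 23.72
position: [0.51, 0.1756, 0.0736]
tool_rot: [-1.537, 0.606, 0.934]
ft_force: [-2.1, -0.8, 3.2]
grip_width: 0.263
pl t 23.9167 F [-1.861 -0.911  3.892] [0.517 0.504 0.323] T [-0.1301  0.4475 -0.0546] [0.0184 0.0415 0.0307] T tool [0.03   0.0522 0.4653] w 0.26283025847445757
[0.5099815  0.17563608 0.07363824] [ 2.61972326e-03 -4.02315940e-04 -9.99849601e-01]
```

```bash
python3 -m creep '[{"linear":[0,0,0],"twist":[0,0,0],"fingers":0.35},{"linear":[0,0,0],"twist":[0,0,0],"fingers":0.2},{"linear":[0,0,0],"twist":[0,0,0],"fingers":0},{"linear":[0,0,0],"twist":[0,0,0],"fingers":-0.2},{"linear":[0,0,0],"twist":[0,0,0],"fingers":-0.2},{"linear":[0,0,0],"twist":[0,0,0],"fingers":-0.2}]' 20
python3 - <<'E'
from h import *
im,d=viewer.get_image("scene"); cv2.imwrite("pics/s15.png",cv2.resize(im[130:250,280:472,::-1],(800,500)))
im,d,X=cloud("wrist"); cv2.imwrite("pics/w15.png",im[:,:,::-1])
s=pose()[0]; print(s["ft_force"],s["position"],s["grip_width"])
E
```

```text
time: 24.42
position: [0.5091, 0.1755, 0.0728]
tool_rot: [-1.536, 0.607, 0.935]
ft_force: [-0.1, 0.6, -0.7]
grip_width: 0.57
[0.51652685 0.3731522  0.26945504] [0.50920135 0.17546101 0.07292301] 0.5868857653010865
```

View pics/s15.png

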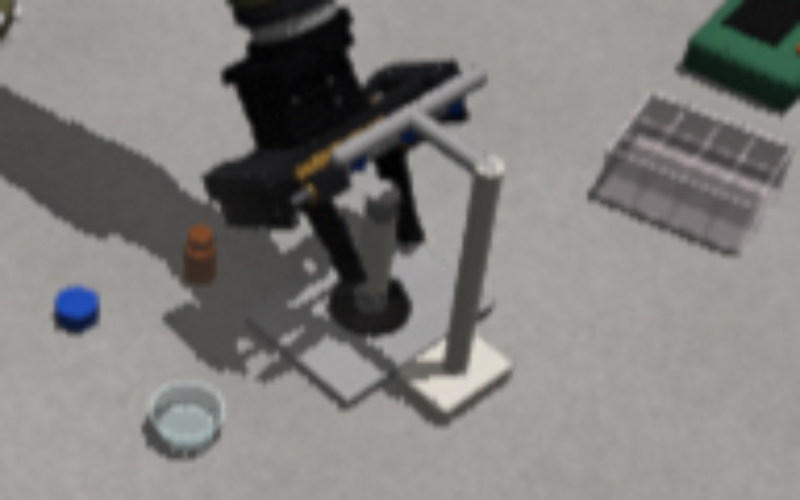

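View pics/w15.png

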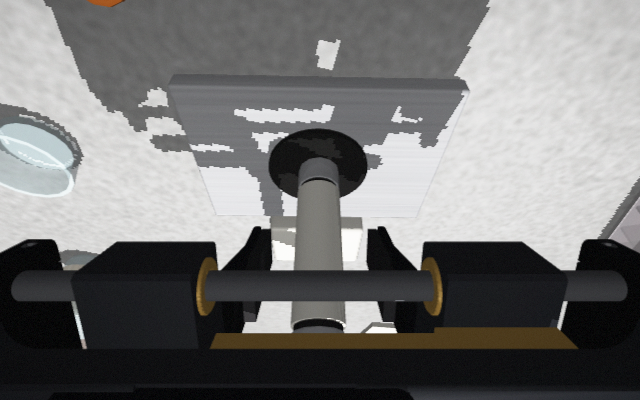

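```bash
python3 -m creep '[{"linear":[-0.006,0,0],"twist":[0,0,0],"fingers":-0.2},{"linear":[-0.014,0,0],"twist":[0,0,0],"fingers":-0.2},{"linear":[-0.024,0,0],"twist":[0,0,0],"fingers":-0.2},{"linear":[-0.034,0,0],"twist":[0,0,0],"fingers":-0.2},{"linear":[-0.044,0,0],"twist":[0,0,0],"fingers":-0.2},{"linear":[-0.05,0,0],"twist":[0,0,0],"fingers":-0.2},{"linear":[-0.05,0,0],"twist":[0,0,0],"fingers":-0.2}]'
python3 - <<'E'
from h import *
im,d=viewer.get_image("wrist"); cv2.imwrite("pics/w16.png",im[:,:,::-1])
s,p,C=pose(); print(s["ft_force"],p,s["joint_positions"].round(3))
M=frame(103,13,5)
goal([p[0]-.05,p[1]-.012,.26],M,0)
E
```

```text
time: 25.1
position: [0.4821, 0.1697, 0.1155]
tool_rot: [-1.538, 0.605, 0.934]
ft_force: [0.4, 0.4, 0.0]
grip_width: 0.6
[0.56210713 0.42545586 0.34086578] [0.48202565 0.16988529 0.11492647] [ 0.411 -0.294 -0.805  2.389 -0.256  0.381  1.573]
t 25.15 pos [0.482  0.1699 0.1149] tgt [0.432  0.1579 0.26  ] x [ 0.545  0.125 -0.829] z [-0.226  0.974 -0.001] q [ 0.41 -0.29 -0.8   2.39 -0.26  0.38  1.57]
LIN [-0.149, -0.0385, -0.0006] TW [0.06, -0.05, 29.01] |lin| 0.154 ang 29.0
```

View pics/w16.png

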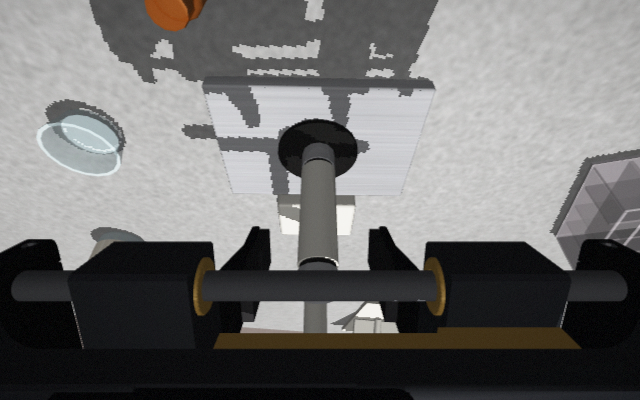

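```bash
python3 - <<'E'
from h import *; from ik import *
s,p,C=pose(); q=s["joint_positions"]
for k in range(1,9):
    T=33.9-3.4*k; M=frame(103,13,T); g=p+np.array([-.974*.009*k,-.225*.009*k,.003*k])
    c,q=ik(g,M,q,4); print(k,T.__round__(1),round(c**.5*1e3,2),q.round(2))
M=frame(103,13,33.9-27.2); goal(g,M,0)
E
```

```text
1 30.5 0.0 [ 0.39 -0.3  -0.75  2.37 -0.3   0.47  1.65]
2 27.1 0.0 [ 0.36 -0.29 -0.71  2.34 -0.25  0.56  1.61]
3 23.7 0.0 [ 0.35 -0.27 -0.69  2.3  -0.22  0.64  1.59]
4 20.3 0.0 [ 0.34 -0.26 -0.68  2.27 -0.19  0.73  1.57]
5 16.9 0.0 [ 0.32 -0.24 -0.67  2.24 -0.17  0.8   1.55]
6 13.5 0.0 [ 0.31 -0.21 -0.66  2.2  -0.14  0.88  1.53]
7 10.1 0.0 [ 0.14 -0.17 -0.5   2.17 -0.08  0.94  1.48]
8 6.7 0.0 [-0.04 -0.13 -0.34  2.14 -0.04  1.01  1.44]
t 25.15 pos [0.482  0.1699 0.1149] tgt [0.4119 0.1537 0.1389] x [ 0.545  0.125 -0.829] z [-0.226  0.974 -0.001] q [ 0.41 -0.29 -0.8   2.39 -0.26  0.38  1.57]
LIN [-0.0601, 0.0462, 0.0] TW [0.07, -0.05, 27.31] |lin| 0.076 ang 27.3
```

```bash
python3 -m creep '[{"linear":[-0.0075,0.0058,0],"twist":[0,0,3.4],"fingers":-0.2},{"linear":[-0.015,0.0116,0],"twist":[0,0,6.8],"fingers":-0.2},{"linear":[-0.0225,0.0173,0],"twist":[0,0,10.2],"fingers":-0.2},{"linear":[-0.03,0.023,0],"twist":[0,0,13.6],"fingers":-0.2},{"linear":[-0.0375,0.029,0],"twist":[0,0,17],"fingers":-0.2},{"linear":[-0.045,0.0347,0],"twist":[0,0,20.4],"fingers":-0.2},{"linear":[-0.0525,0.0404,0],"twist":[0,0,23.8],"fingers":-0.2},{"linear":[-0.06,0.0462,0],"twist":[0,0,27.2],"fingers":-0.2}]'
python3 - <<'E'
from h import *
s,p,C=pose(); print(s["ft_force"],s["joint_positions"].round(3),"up",C.T@[0,0,1],"-y",C.T@[0,-1,0],p)
E
```

```text
time: 25.82
position: [0.4118, 0.1531, 0.1384]
tool_rot: [-1.415, 0.999, 1.291]
ft_force: [0.5, 0.0, 0.2]
grip_width: 0.601
[0.46520153 0.02226748 0.16719944] [ 0.455 -0.166 -0.812  2.129 -0.124  1.017  1.499] up [-9.93415433e-01 -1.14567447e-01 -2.79568951e-04] -y [-0.02540621  0.22267563 -0.97456149] [0.4118209  0.15314776 0.13839022]
```

```bash
python3 -m creep '[{"linear":[-0.03,-0.003,0],"twist":[0,0,0],"fingers":-0.2},{"linear":[-0.065,-0.007,0],"twist":[0,0,0],"fingers":-0.2},{"linear":[-0.1,-0.011,0],"twist":[0,0,0],"fingers":-0.2},{"linear":[-0.12,-0.014,0],"twist":[0,0,0],"fingers":-0.2},{"linear":[-0.12,-0.014,0],"twist":[0,0,0],"fingers":-0.2}]'
python3 - <<'E'
from h import *
im,d,X=cloud("scene"); cv2.imwrite("pics/s17.png",cv2.resize(im[130:310,200:488,::-1],(800,500)))
im2,d2,Y=cloud("top"); cv2.imwrite("pics/t17.png",cv2.resize(im2[130:270,210:450,::-1],(720,420)))
im3,d3,W=cloud("wrist"); cv2.imwrite("pics/w17.png",im3[:,:,::-1])
for nm,Z in (("scene",X),("wrist",W)):
  for z in np.arange(.03,.14,.02):
    k=(abs(Z[...,2]-z)<.01)&(np.hypot(Z[...,0]-.508,Z[...,1]-.173)<.022)
    if k.sum()>5: print(nm,round(z,2),k.sum(),Z[k].mean(0).round(4))
for c in ("scene","top"):
    for l in ["sinker_b_mid","dish","cap","vial","bottle"]:
        print(c,l,[(np.round(r["centre"],3).tolist(),round(r["conf"],2)) for r in nets.place_of(c,l)[:3]])
m=(Y[...,2]>.062)&(Y[...,2]<.1)&(Y[...,0]>.4)&(Y[...,0]<.65)&(Y[...,1]>-.32)&(Y[...,1]<-.12)
p=Y[m]; print("B",len(p),p.mean(0)); print(pose()[0]["time"],pose()[0]["ft_force"])
E
```

```text
time: 26.23
position: [0.4148, 0.1542, 0.2636]
tool_rot: [-1.419, 0.991, 1.283]
ft_force: [0.6, -0.1, -0.7]
grip_width: 0.601
scene 0.03 37 [0.5174 0.1686 0.0305]
scene 0.05 37 [0.518  0.1692 0.051 ]
scene 0.07 39 [0.5173 0.1688 0.0703]
scene 0.09 40 [0.518  0.1696 0.09  ]
scene 0.11 41 [0.517  0.1698 0.1091]
scene 0.13 46 [0.5114 0.1729 0.1238]
wrist 0.03 129 [0.499  0.1714 0.0299]
wrist 0.05 155 [0.4987 0.1713 0.0504]
wrist 0.07 179 [0.4987 0.1711 0.0702]
wrist 0.09 205 [0.4987 0.1715 0.0904]
wrist 0.11 250 [0.499  0.1715 0.1099]
wrist 0.13 419 [0.5061 0.173  0.1248]
scene sinker_b_mid [([0.557, -0.201, 0.062], 0.7)]
scene dish [([0.54, 0.007, -0.002], 0.53)]
scene cap [([0.411, -0.017, -0.002], 0.42)]
scene vial [([0.418, 0.087, 0.0], 0.52)]
scene bottle [([0.709, -0.006, 0.001], 0.67)]
top sinker_b_mid [([0.557, -0.199, 0.063], 0.76)]
top dish [([0.54, 0.005, -0.003], 0.71)]
top cap [([0.406, -0.013, -0.0], 0.61)]
top vial []
top bottle [([0.711, -0.006, 0.006], 0.78)]
B 320 [ 0.55222372 -0.20160258  0.07097059]
26.8833 [-0.09534856 -0.47097397 -0.44330419]
```

View pics/s17.png

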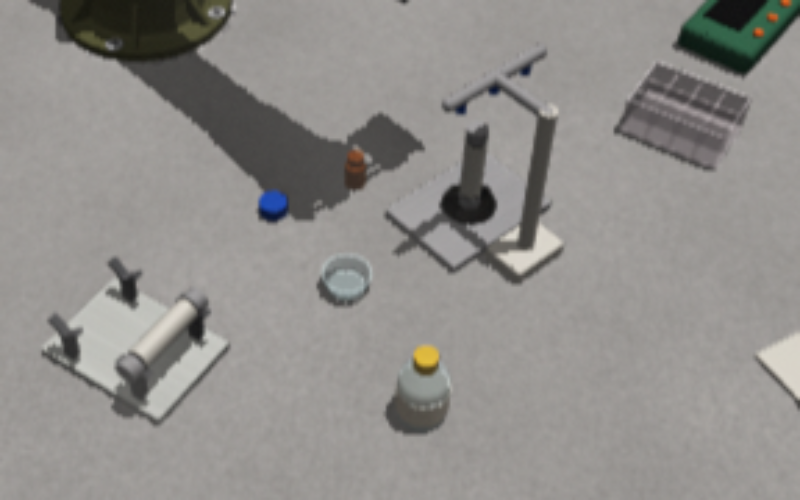

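View pics/t17.png

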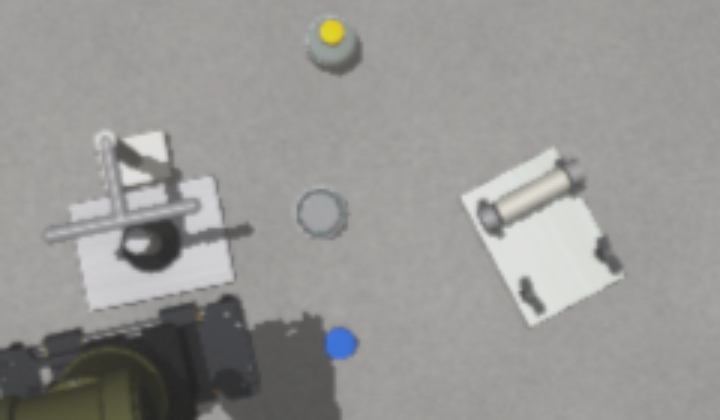

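View pics/w17.png

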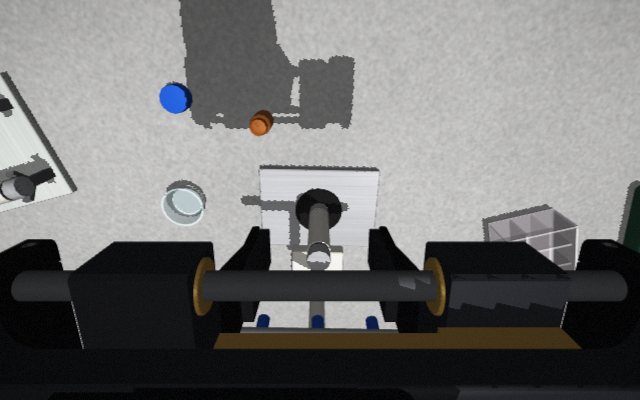

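```bash
python3 -c "
from bench import job
print(job.close_job())"
```

```text
the job is handed in; nothing more can be done
None
```

The weighted sinker stands upright, heavy end down, on the land with its whole foot on it. The gripper is open and clear of it, and the job was handed in at about 27 s of the 72 s.

**Which sinker is weighted:** it was the nearer one, at about (0.479, −0.243). Lifted, it weighed about 1.9 N, which fits 0.19 kg. The moment in the grip put its heavy end toward the station and robot (direction about 118°). When I eased the grip to 3 N, that end tipped down about 15°, which confirmed it. I did not lift the dummy, because the weight and tilt had already settled it.

**A first grasp that failed:** my first tilted grasp could not be stood upright at the station because it ran into a joint range. I put the sinker back in its saddles and regripped it at a steeper tilt. Twice on the way across, joint 2 ran up to its range limit of −0.30 rad. The wrist force read about 36 N once, well under the 120 N limit, probably a jolt from that.

**Last checks:**
- **Sinker:** it stands vertical, its axis at about (0.508, 0.172). The land's centre measured (0.508, 0.173), so the foot has about 18 mm to spare all round.
- **Dummy:** it still lies level in its own saddles. Its measured centre differs by about 1.5 mm from the first look, which is within camera error.
- **Other things:** dish, cap and bottle were found within a few millimetres of where they started. The vial was confirmed by the scene camera only; the top camera missed it this time. The tip box showed in its place in the last pictures. The spatula was out of the last close-ups and I did not measure it again.
- **Rinse bar:** I saw no contact with it in the pictures and no force from it in the readings I took.

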